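Put the washed repotting tools out to dry

TASK

Put the washed wooden repotting tools out to dry. Walk the thick tamping bar end over end to the black mesh mat without ever lifting it clear of the table: tip it up about its end nearer the mat until it stands by itself for a moment, lay it down towards the mat, then do the same again about the other end so that it finishes lying wholly on the mat. Stand every loose square stick upright in the deep brown pot (leaning on the rim is fine), and do not disturb the terrarium or the little bonsai tree.

Things in the scene. Friction and masses are not known exactly. Their poses are not given: they have to be found in the camera images.
- bar: Square wooden tamping bar, 150 x 32 x 32 mm, 0.11 to 0.19 kg, lying on the table in line with the mesh mat, two end-over-end turns away from it (its centre starts about 364 mm from the mat's centre; each turn carries the bar on by its length plus its thickness, 182 mm). Origin at its centre; x runs along its length. It stands steadily on either square end.
- end_a (a point): Centre of the bar's end face at its +x end (75 mm from its centre)
- end_b (a point): Centre of the bar's end face at its -x end (75 mm from its centre)
- mat: Black plastic mesh mat, 220 x 100 mm, 1 mm thin, lying flush on the table and fixed, offering no ledge. Origin at its centre; x along its 220 mm length, roughly along the world's y. It may be left or right of the bar.
- pot: Deep round brown glazed pot, fixed, 105 mm high, mouth 88 mm wide inside (100 mm outside), narrowing to 60 mm inside at its floor, which is 8 mm thick. Origin at the centre of its underside; z up. Sticks lie beside it.
- stick0: Square-section plain wooden stick, 160 x 14 x 14 mm, 22 g, lying on the table between robot and bar; may be absent. Origin at its centre, x along its length; both ends alike.
- stick1: Square-section plain wooden stick, 160 x 14 x 14 mm, 22 g, lying on the table between robot and bar; may be absent. Origin at its centre, x along its length; both ends alike.
- stick2: Square-section plain wooden stick, 160 x 14 x 14 mm, 22 g, lying on the table between robot and bar; may be absent. Origin at its centre, x along its length; both ends alike.
- stick3: Square-section plain wooden stick, 160 x 14 x 14 mm, 22 g, lying on the table between robot and bar; may be absent. Origin at its centre, x along its length; both ends alike.
- terrarium: Bystander: lidded glass terrarium, 120 mm across, 162 mm tall, loose, at the far left. Origin at the centre of its underside.
- bonsai: Bystander: little bonsai tree in a blue oblong pot, 90 x 130 mm, 200 mm tall, loose, at the far right. Origin at the centre of its underside.
There are look-alikes about, which are no part of the job. Leave any blue, purple or yellow look-alike of the stick1 alone.

How it is judged:
On the way, in this order (a step that is already met when the one before it is completed fails the run):
1. the bar stands on its end nearer the mat, close to where that end lay (contact force between the fingers and bar below 0.1 N and ((height (world z) of end_a below 0.025 m and height (world z) of end_b above 0.135 m and horizontal distance between end_a and mat below 0.35 m and distance of end_a from where it was at the start of the episode below 0.08 m) or (height (world z) of end_b below 0.025 m and height (world z) of end_a above 0.135 m and horizontal distance between end_b and mat below 0.35 m and distance of end_b from where it was at the start of the episode below 0.08 m))), for 0.2 s.
2. the bar lies one turn on, its pivot end still near where it was and its other end now nearer the mat (height (world z) of each of end_a, end_b below 0.03 m and ((horizontal distance between end_b and mat below 0.165 m and horizontal distance between end_a and mat above 0.17 m and distance of end_a from where it was at the start of the episode below 0.08 m) or (horizontal distance between end_a and mat below 0.165 m and horizontal distance between end_b and mat above 0.17 m and distance of end_b from where it was at the start of the episode below 0.08 m))), for 0.2 s.
3. the bar stands on its other end, now the one nearer the mat (contact force between the fingers and bar below 0.1 N and ((height (world z) of end_a below 0.025 m and height (world z) of end_b above 0.135 m and horizontal distance between end_a and mat below 0.16 m) or (height (world z) of end_b below 0.025 m and height (world z) of end_a above 0.135 m and horizontal distance between end_b and mat below 0.16 m))), for 0.2 s.
4. the bar lies on the mat (height (world z) of each of end_a, end_b below 0.03 m and x of end_a in the frame of mat between -0.105 and 0.105 m and y of end_a in the frame of mat between -0.036 and 0.036 m and x of end_b in the frame of mat between -0.105 and 0.105 m and y of end_b in the frame of mat between -0.036 and 0.036 m), for 0.2 s.
At the end, for the whole second after the job is handed in: The bar lies still, wholly on the mat (middles of its end faces within 105 mm lengthwise, 36 mm sideways of the mat's centre); every stick present rests in the pot within 0.75 rad of upright, its centre within 50 mm of the pot's axis and 60 to 130 mm above the table (all of step 4 and linear speed of bar below 0.02 m/s and angle between the x axis of each of stick0, stick1, stick2, stick3 and the z axis of pot, either way round below 0.75 rad and horizontal distance between each of stick0, stick1, stick2, stick3 and pot below 0.05 m and height (world z) of stick0 between 0.06 and 0.13 m and linear speed of each of stick0, stick1, stick2, stick3 below 0.05 m/s and height (world z) of stick1 between 0.06 and 0.13 m and height (world z) of stick2 between 0.06 and 0.13 m and height (world z) of stick3 between 0.06 and 0.13 m); the robot touches nothing.
It fails at once if the bar is lifted clear: both ends more than 45 mm up (height (world z) of each of end_a, end_b above 0.045 m).
It fails at once if the terrarium or the bonsai is moved by more than 20 mm (distance of any of terrarium, bonsai from where it was at the start of the episode above 0.02 m).
Of stick0, stick1, stick2, stick3 only 2 to 4 are there at a start; the rules pass over those that are not, and their reading is None.
At some moment in a run one of stick0, stick1, stick2, stick3 may be knocked a few centimetres aside while the robot is not near it.
Once in a run the grip may slacken for a moment while it holds something.
It also fails if it takes over 210 s, if anything falls off the work surface, if the arm or the gripper's body presses on something with over 40 N, if the wrist force passes 120 N, or if a joint passes its speed limit or range.

ROBOT

A 7-joint arm with a two-finger parallel gripper is mounted at the origin on the work surface. World frame = base frame: x ahead of the robot, y to its left, z up, the work surface at z = 0. Lengths are in m, angles in rad, forces in N, time in s.
With the tool pointing down it reaches from about 0.425 to 1.025 m from the base axis. Payload 3.6 kg.
Tool frame: the origin (TCP) lies on the centre line of the jaws, within the pads' length; the fingertips stand ahead of it and the grasp point (between the pads) lies 3 mm ahead of it (r.tcp_to_tips is the x of the fingertips in the tool frame, in m); x points along the fingers, y is the direction in which the jaws open and shut, and the axes are right-handed (so a half turn about x gives the same grasp; the last joint's range is limited). The gripper opens to 85 mm and grips with 20 to 120 N. Pads are 22 mm wide; open, the fingers measure 114 mm over their backs; the gripper's body (76 mm by 85 mm) begins 54 mm behind the grasp point. The pads swing forward as they close: fully open they stand 13 mm farther back than shut.
Start: joints at [1.167, 0.591, 0.048, 1.609, -0.033, 0.943, -0.034], TCP at [0.222, -0.69, 0.221] pointing down, gripper open.
Joint ranges: [-2.69, 2.69], [-0.47, 2.24], [-1.27, 1.36], [0.19, 2.51], [-1.53, 4.68], [0.08, 2.07], [-3.09, 3.09]. Speed limits (rad/s): [2.57, 2.57, 3.14, 3.14, 3.14, 3.14, 3.14].

INTERFACE

Orientations are given as a unit quaternion [x, y, z, w].
In Python, from plant import monitor, viewer, sign_off, r gives the robot as it stands. The module is installed in compiled form; this text tells all that it offers.
- The arm moves only by the shell command python3 -m jog 'ROWS' [FORCE]. ROWS is text: rows parted by semicolons, each of 7 numbers parted by spaces: the turn, a rotation vector about the tool's x, y, z in degrees, then the shift along the tool's x, y, z in mm, then the finger opening in mm, from 0 to 85.4. A call has 1 to 20 rows; each row shifts and turns the commanded pose from where the row before left it, along the tool's axes as they then stand; what a row does not reach is not made up. A row lasts 1/12 s, in which the tool goes at most 41.7 mm and 7.16 degrees, less where a joint would pass 70% of its speed; a pose out of reach is approached as far as the arm can. A call with a gripper value outside its range is refused whole. The fingers move at their own pace and stop on an object; FORCE is the grip in N (left out, the last holds). Time passes only in rows, so rows that do not move let the fingers close. It gives the time, the measured TCP pose, the force and the opening at its end, in the units of the state.
- monitor.read_state(): the state, without advancing time (a new reading comes with each control period).
- viewer.read_camera(name): name is "side" or "top" or "wrist"; returns a dict with "img" (480x640x3 uint8, red, green, blue), "K" (3x3 intrinsics, pixels), "k1" (the pictures are not rectified: a ray, as slopes to the right and down, at radius r is drawn at 1 + k1 r^2 times it, then the intrinsics apply), "R" (3x3) and "t" (3): a world point X has camera coordinates R X + t; the wrist camera has in their place "mount" (4x4, takes a point from camera to tool coordinates, whose origin is the TCP and whose axes are the tool frame's). Camera axes: x right, y down, z forward; pixel columns grow to the right and rows downward; lengths in m; the calibration is good to about 2 mm. A picture is of the moment at which its call begins: read the wrist's pose just before it. There is no depth.
- sign_off(): hands the job in, once; it reports no verdict.
The state is a dict: "time": time; "qpos": joint angles; "dq": joint speeds; "joint_torque": joint torques, N m; "tcp_pos": TCP position; "orientation": TCP orientation; "ft_force": force on the tool from outside, world axes, zero at the start; "torque": the same for the moment, N m; "gripper_width": finger opening in m.
Only numpy, scipy, OpenCV 4.12 (cv2) and the standard library are available. Lean on these libraries where they do the work, as an engineer would, in place of code of your own. Each camera call takes 0.05 s, during which the arm holds its last target. There are 200 camera calls.

## Working session

There is one attempt and no reset: what is moved stays moved. The work goes in short steps, Python scripts to look and compute and a shell command to move; the robot and the scene stay as the last step left them, time stands still between calls to the robot, and variables do not carry over. Pictures are saved under pics/ and viewed, about 12 in all and at most 16, crops included, and the job is handed in when it is done.

```bash
ls; mkdir -p pics; cat > h.py <<'E'
import numpy as np, cv2
from scipy.spatial.transform import Rotation as Rn
from plant import monitor, viewer, r
def cam(name):
    s=monitor.read_state(); c=viewer.read_camera(name)
    if 'mount' in c:
        Rt=Rn.from_quat(s['orientation']).as_matrix(); M=np.array(c['mount'])
        Rc=Rt@M[:3,:3]; p=Rt@M[:3,3]+np.array(s['tcp_pos'])   # cam->world
        c['R']=Rc.T; c['t']=-Rc.T@p
    c['R']=np.array(c['R']);c['t']=np.array(c['t']);c['K']=np.array(c['K'])
    return c
def dist(c): return np.array([c['k1'],0,0,0,0.])
def ray(c,uv,z=0.):
    n=cv2.undistortPoints(np.array(uv,float).reshape(-1,1,2),c['K'],dist(c)).reshape(-1,2)
    d=np.c_[n,np.ones(len(n))]@c['R']; o=-c['R'].T@c['t']
    return o+d*((z-o[2])/d[:,2])[:,None]
def proj(c,X):
    return cv2.projectPoints(np.array(X,float).reshape(-1,1,3),cv2.Rodrigues(c['R'])[0],c['t'],c['K'],dist(c))[0].reshape(-1,2)
def save(c,f): cv2.imwrite(f,c['img'][:,:,::-1])
def st():
    s=monitor.read_state();Rt=Rn.from_quat(s['orientation']).as_matrix()
    print('t',round(s['time'],2),'tcp',np.round(s['tcp_pos'],4),'x',np.round(Rt[:,0],3),'y',np.round(Rt[:,1],3),'F',np.round(s['ft_force'],1),'w',round(s['gripper_width'],4),'q',np.round(s['qpos'],2))
    return s,Rt
E
python3 - <<'E'
from h import *
import pickle
st();print(r.tcp_to_tips)
for n in('top','side'):
    c=cam(n);save(c,f'pics/{n}0.png');pickle.dump(c,open(f'{n}0.pkl','wb'));print(n,c['K'].round(0).tolist(),c['k1'],(-c['R'].T@c['t']).round(3),c['R'].round(2).tolist())
E
```

```text
pics
t 0.0 tcp [ 0.2214 -0.6894  0.22  ] x [-0.001  0.002 -1.   ] y [ 0.306 -0.952 -0.002] F [ 0.2 -0.2  0.3] w 0.0854 q [ 1.17  0.59  0.05  1.61 -0.03  0.94 -0.03]
0.022
top [[467.0, 0.0, 316.0], [0.0, 467.0, 241.0], [0.0, 0.0, 1.0]] -0.09475860335670065 [ 0.254 -0.055  1.035] [[-0.06, -1.0, -0.01], [-0.97, 0.06, -0.22], [0.22, -0.01, -0.98]]
side [[504.0, 0.0, 320.0], [0.0, 504.0, 240.0], [0.0, 0.0, 1.0]] -0.06435366235121254 [-0.215  0.766  0.748] [[-0.77, -0.64, 0.01], [-0.35, 0.42, -0.84], [0.53, -0.65, -0.55]]
```

View pics/top0.png

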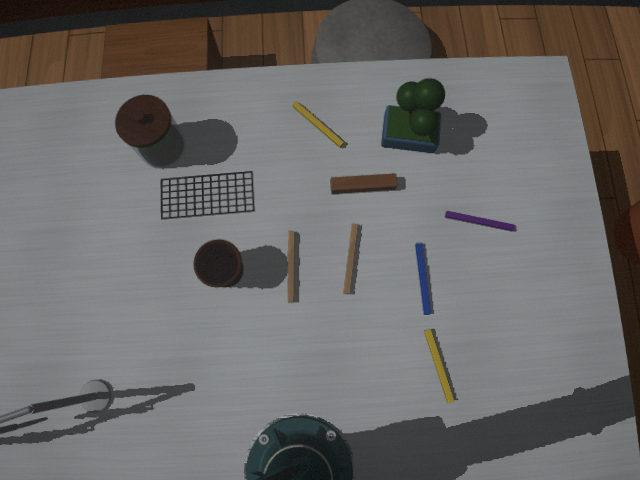

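View pics/side0.png

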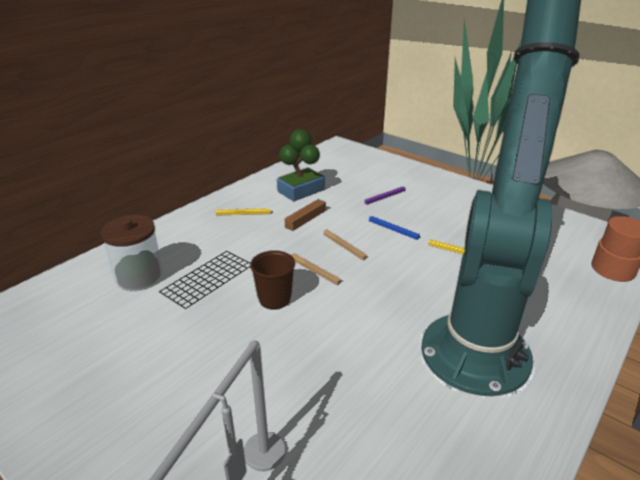

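The top view shows the mesh mat at (208,195), left of the bar at (364,184), and the pot mouth at (218,263). Two plain tan sticks lie at (292,267) and (352,259). The yellow (319,125; 440,366), blue (424,278) and purple (480,221) sticks are look-alikes and stay put. The bonsai is at (411,128) and the terrarium at (143,121).

```bash
python3 - <<'E'
from h import *
import pickle
c=pickle.load(open('top0.pkl','rb'));im=c['img']
hsv=cv2.cvtColor(im,cv2.COLOR_RGB2HSV)
print('hsv stick',hsv[267,290],hsv[259,351],'bar top',hsv[183,360])
def box(name,roi,z,lo,hi):
    x0,y0,x1,y1=roi
    m=cv2.inRange(hsv[y0:y1,x0:x1],lo,hi)
    ys,xs=np.nonzero(m);P=np.c_[xs+x0,ys+y0]
    W=ray(c,P,z)[:,:2]; (a,b),(w,h),th=cv2.minAreaRect((W*1000).astype(np.float32))
    if w<h: th+=90;w,h=h,w
    print(name,len(P),np.round([a,b,w,h],1),'ang',round(th,1))
box('stickA',(280,225,305,310),.014,(5,60,90),(25,255,255))
box('stickB',(338,215,368,300),.014,(5,60,90),(25,255,255))
box('bar',(322,165,415,200),.032,(0,60,95),(25,255,255))
print('mat',ray(c,[(161,179),(253,171),(255,213),(162,219)],0.001).round(3)[:,:2].tolist())
print('mat ctr',ray(c,[(161,179),(253,171),(255,213),(162,219)],0.001).mean(0).round(4))
g=cv2.cvtColor(im,cv2.COLOR_RGB2GRAY)
print('pot',ray(c,[(194,263),(242,263),(218,240),(218,287)],0.105).round(3)[:,:2].tolist())
print('bonsai blue',ray(c,[(383,146),(438,151),(386,107),(441,108)],0.05).round(3)[:,:2].tolist())
big=cv2.resize(im[160:310,150:420],None,fx=2.9,fy=2.9,interpolation=cv2.INTER_CUBIC);cv2.imwrite('pics/crop0.png',big[:,:,::-1])
E
```

```text
hsv stick [ 15  95 110] [ 16  96 109] bar top [ 12 116  81]
stickA 414 [431.9  -2.5 157.4  11.3] ang 177.4
stickB 404 [ 441.4 -136.1  158.2   12.9] ang 169.1
bar 15 [ 626.8 -159.7  117.4   18.2] ang 99.8
mat [[0.659, 0.297], [0.665, 0.076], [0.561, 0.074], [0.56, 0.292]]
mat ctr [0.6114 0.1849 0.001 ]
pot [[0.432, 0.189], [0.427, 0.091], [0.477, 0.139], [0.38, 0.141]]
bonsai blue [[0.688, -0.227], [0.67, -0.352], [0.786, -0.243], [0.778, -0.373]]
```

View pics/crop0.png

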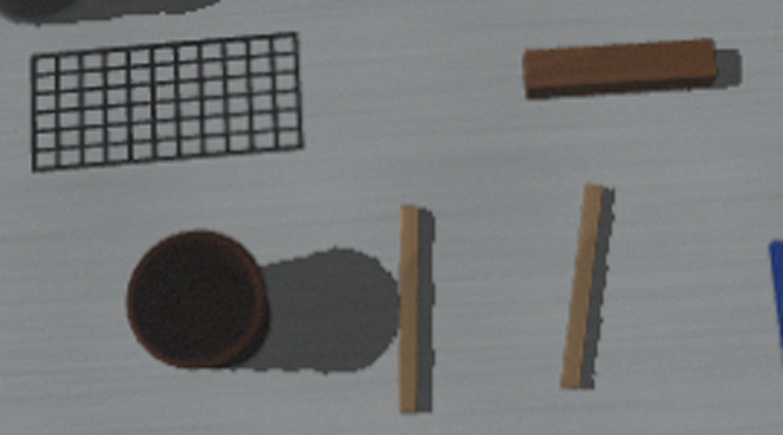

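The crop confirms two plain tan sticks at crop (409,310) and (584,287), plus the reddish bar. None of them are coloured look-alikes.

```bash
python3 - <<'E'
from h import *
import pickle
c=pickle.load(open('top0.pkl','rb'))
P=np.array([(523,50),(714,39),(716,79),(527,90)])/2.9+[150,160]-0.3
# top face corners z=.032: far-left, far-right, near-right, near-left(approx)
W=ray(c,P,.032)[:,:2];print(W.round(4).tolist())
m=cv2.inRange(cv2.cvtColor(c['img'],cv2.COLOR_RGB2HSV)[165:200,322:415],(0,80,60),(25,255,255))
ys,xs=np.nonzero(m);print(xs.min()+322,xs.max()+322,ys.min()+165,ys.max()+165)
M=ray(c,np.array([(33,56),(298,33),(303,148),(34,171)])/2.9+[150,160]-.3,.001)[:,:2]
print('mat',M.round(4).tolist(),M.mean(0),'ang',np.degrees(np.arctan2(*( (M[0]+M[3]-M[1]-M[2])[[1,0]]))))
# pose fit of bar by silhouette
from scipy.optimize import minimize
full=np.zeros((480,640),np.uint8);full[165:200,322:415]=m
def sil(p):
    x,y,a=p;R=np.array([[np.cos(a),-np.sin(a)],[np.sin(a),np.cos(a)]])
    X=[[*(R@[sx*.075,sy*.016]+[x,y]),z] for sx in(-1,1) for sy in(-1,1) for z in(0,.032)]
    h=cv2.convexHull((proj(c,X)*16).astype(np.int32));I=np.zeros((480,640),np.uint8)
    cv2.fillConvexPoly(I,h,255,cv2.LINE_AA,4);return I
f=lambda p:np.abs(cv2.GaussianBlur(sil(p),(0,0),1.5).astype(float)-cv2.GaussianBlur(full,(0,0),1.5)).sum()
s=minimize(f,[.625,-.165,np.pi/2],method='Nelder-Mead',options=dict(initial_simplex=[[.625,-.165,1.57],[.635,-.165,1.57],[.625,-.155,1.57],[.625,-.165,1.66]]))
print(s.x,np.degrees(s.x[2]),s.fun, np.hypot(*(s.x[:2]-M.mean(0))))
E
```

```text
[[0.6273, -0.1025], [0.628, -0.2534], [0.5948, -0.2517], [0.5942, -0.1035]]
331 396 174 190
mat [[0.6592, 0.2964], [0.6647, 0.0778], [0.5669, 0.0762], [0.5611, 0.2934]] [0.61295934 0.18596069] ang 91.47664681861029
[ 0.61875017 -0.17910396  1.63186956] 93.49923833254277 110668.0 0.36511057745552167
```

```bash
python3 -m jog '-7 0 0 0 0 -10 85;-7 0 0 0 0 -10 85;-7 0 0 0 0 -10 85' ; python3 -c "
from h import *;st()"
```

```text
time: 0.35
tcp_pos: [0.2489, -0.6774, 0.2205]
orientation: [-0.666, -0.237, 0.666, -0.236]
ft_force: [1.1, 0.5, 0.1]
gripper_width: 0.0852
t 0.35 tcp [ 0.2489 -0.6774  0.2205] x [-0.001  0.001 -1.   ] y [ 0.631 -0.776 -0.001] F [1.1 0.5 0.1] w 0.0852 q [ 1.19  0.59 -0.05  1.61  0.04  0.94  0.24]
```

```bash
python3 -m jog '-7 0 0 0 0 0 85;-7 0 0 0 0 0 85;-7 0 0 0 0 0 85;-7 0 0 0 0 0 85;-7 0 0 0 0 0 85;-7 0 0 0 0 0 85;-7 0 0 0 0 0 85;-3 0 0 0 0 0 85'; cat >> h.py <<'E'
def to(p,Rt=None):
    s=monitor.read_state();Rt=Rn.from_quat(s['orientation']).as_matrix()
    d=Rt.T@(np.array(p)-s['tcp_pos'])*1000; print('shift mm',d.round(1))
E
python3 -c "
from h import *;st();to([.611,-.14,.22])"
```

```text
time: 1.02
tcp_pos: [0.2483, -0.6774, 0.2205]
orientation: [0.495, 0.505, -0.495, 0.504]
ft_force: [-0.5, -0.2, 0.4]
gripper_width: 0.0848
t 1.02 tcp [ 0.2483 -0.6774  0.2205] x [-0.     0.001 -1.   ] y [ 1.     0.019 -0.   ] F [-0.5 -0.2  0.4] w 0.0848 q [ 1.34  0.6  -0.29  1.61  0.2   0.96  1.01]
shift mm [   1.   372.8 -530.4]
```

```bash
python3 -m jog '0 0 0 0 22 -32 60;0 0 0 0 22 -32 60;0 0 0 0 22 -32 60;0 0 0 0 22 -32 60;0 0 0 0 22 -32 60;0 0 0 0 22 -32 60;0 0 0 0 22 -32 60;0 0 0 0 22 -32 60;0 0 0 0 22 -32 60;0 0 0 0 22 -32 60;0 0 0 0 22 -32 60;0 0 0 0 22 -32 60;0 0 0 0 22 -32 60;0 0 0 0 22 -32 60;0 0 0 0 22 -32 60;0 0 0 0 22 -32 60;0 0 0 0 20 -10 60;0 0 0 0 0 0 60;0 0 0 0 0 0 60'
python3 -c "
from h import *;st();to([.611,-.14,.22]);c=cam('wrist');save(c,'pics/w1.png');import pickle;pickle.dump(c,open('w1.pkl','wb'))"
```

```text
time: 2.6
tcp_pos: [0.6141, -0.1489, 0.2207]
orientation: [0.496, 0.505, -0.496, 0.504]
ft_force: [-1.0, -1.3, 0.8]
gripper_width: 0.06
t 2.6 tcp [ 0.6141 -0.1489  0.2207] x [-0.001  0.001 -1.   ] y [ 1.     0.017 -0.   ] F [-1.  -1.3  0.8] w 0.06 q [ 0.42  0.5  -0.36  1.82  0.22  0.87 -0.03]
shift mm [ 0.7 -2.9 -9. ]
```

View pics/w1.png

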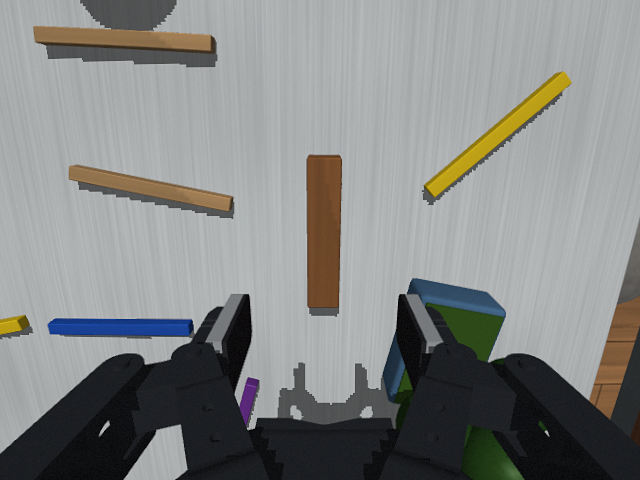

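The wrist view shows the bar's top face from (307,157) to (340,307). The bonsai pot's near edge starts at (415,280) on the right, and the plain sticks are at (125,40) and (150,189).

```bash
python3 - <<'E'
from h import *
import pickle
c=pickle.load(open('w1.pkl','rb'))
W=ray(c,[(307.5,157),(341,157),(339.5,307),(307.5,307)],.032)[:,:2];print('bar',W.round(4).tolist(),W.mean(0).round(4))
d=(W[0]+W[1]-W[2]-W[3]);print('len',np.hypot(*d)/2,'ang',np.degrees(np.arctan2(d[1],d[0])))
print('bonsai',ray(c,[(411,283),(415,279),(500,296),(505,313),(384,390)],.05).round(3)[:,:2].tolist())
print('cam',(-c['R'].T@c['t']).round(3))
E
python3 -m jog '0 7 0 0 0 0 60;0 7 0 0 0 0 60;0 7 0 0 0 0 60;0 7 0 0 0 0 60;0 7 0 0 0 0 60;0 7 0 0 0 0 60;0 7 0 0 0 0 60;0 7 0 0 0 0 60;0 7 0 0 0 0 60;0 7 0 0 0 0 60;0 0 0 0 0 0 60'
python3 -c "
from h import *;st()"
```

```text
bar [[0.5992, -0.1041], [0.6292, -0.1036], [0.6324, -0.2528], [0.6, -0.2534]] [ 0.6152 -0.1785]
len 0.14928970821898327 ang 90.7631505855984
bonsai [[0.698, -0.217], [0.701, -0.213], [0.785, -0.23], [0.793, -0.248], [0.681, -0.339]]
cam [ 0.613 -0.074  0.374]
time: 3.57
tcp_pos: [0.6095, -0.1569, 0.2112]
orientation: [0.694, 0.699, -0.126, 0.117]
ft_force: [-1.6, -1.6, -3.7]
gripper_width: 0.0598
t 3.57 tcp [ 0.6095 -0.1569  0.2112] x [-0.009  0.941 -0.338] y [ 1.     0.005 -0.013] F [-1.6 -1.6 -3.7] w 0.0598 q [ 1.02  1.02 -0.77  1.58 -0.47  1.32  0.61]
```

```bash
python3 -m jog '0 -7 0 0 0 0 60;0 -7 0 0 0 0 60;0 -7 0 0 0 0 60;0 -7 0 0 0 0 60;0 -7 0 0 0 0 60;0 -7 0 0 0 0 60;0 -7 0 0 0 0 60;0 -7 0 0 0 0 60;0 -7 0 0 0 0 60;0 -7 0 0 0 0 60;0 -7 0 0 0 0 60;0 -7 0 0 0 0 60;0 -7 0 0 0 0 60;0 -7 0 0 0 0 60;0 -7 0 0 0 0 60;0 -7 0 0 0 0 60;0 -7 0 0 0 0 60;0 -7 0 0 0 0 60;0 -7 0 0 0 0 60;0 -7 0 0 0 0 60' ; python3 -c "
from h import *;st()"
python3 -m jog '0 -5 0 0 0 0 60;0 -5 0 0 0 0 60;0 -5 0 0 0 0 60;0 0 0 0 0 0 60'; python3 -c "
from h import *;st()"
```

```text
time: 5.23
tcp_pos: [0.6141, -0.1489, 0.2237]
orientation: [0.123, 0.121, -0.69, 0.703]
ft_force: [0.5, 0.1, -1.3]
gripper_width: 0.0596
t 5.23 tcp [ 0.6141 -0.1489  0.2237] x [ 0.019 -0.94  -0.34 ] y [1.    0.018 0.006] F [ 0.5  0.1 -1.3] w 0.0596 q [-0.42  0.76  0.15  1.95  1.11  1.29 -1.11]
time: 5.57
tcp_pos: [0.6129, -0.1484, 0.2185]
orientation: [0.029, 0.033, -0.7, 0.713]
ft_force: [-0.5, -0.1, -1.0]
gripper_width: 0.0599
t 5.57 tcp [ 0.6129 -0.1484  0.2185] x [ 0.018 -0.996 -0.088] y [ 1.     0.018 -0.004] F [-0.5 -0.1 -1. ] w 0.0599 q [-0.49  0.91  0.22  1.94  1.17  1.43 -1.22]
```

```bash
python3 -m jog '0 7 0 0 0 0 60;0 7 0 0 0 0 60;0 7 0 0 0 0 60;0 7 0 0 0 0 60;0 7 0 0 0 0 60;0 7 0 0 0 0 60;0 7 0 0 0 0 60;0 7 0 0 0 0 60;0 7 0 0 0 0 60;0 7 0 0 0 0 60;0 7 0 0 0 0 60;0 7 0 0 0 0 60;0 1 0 0 0 0 60;0 0 0 0 0 0 60' ; python3 -c "
from h import *;st();to([.6157,-.2135,.06])"
```

```text
time: 6.73
tcp_pos: [0.6122, -0.1565, 0.2236]
orientation: [0.499, 0.499, -0.499, 0.503]
ft_force: [0.4, -0.2, 0.4]
gripper_width: 0.0599
t 6.73 tcp [ 0.6122 -0.1565  0.2236] x [ 0.004 -0.004 -1.   ] y [1.    0.005 0.004] F [ 0.4 -0.2  0.4] w 0.0599 q [ 0.4   0.49 -0.32  1.82  0.2   0.86 -0.  ]
shift mm [163.8   2.6  56.3]
```

```bash
python3 -m jog '0 0 0 32 1 11 60;0 0 0 32 1 11 60;0 0 0 32 1 11 60;0 0 0 32 0 11 60;0 0 0 32 0 11 60;0 0 0 12 0 1 60;0 0 0 12 0 0 60;0 0 0 10 0 0 60;0 0 0 3 0 0 60;0 0 0 0 0 0 60'; python3 -c "
from h import *;st();to([.6157,-.2135,.027])"
```

```text
time: 7.57
tcp_pos: [0.6179, -0.2049, 0.0248]
orientation: [0.496, 0.504, -0.496, 0.504]
ft_force: [-0.3, 0.0, 0.5]
gripper_width: 0.0594
t 7.57 tcp [ 0.6179 -0.2049  0.0248] x [ 0.001  0.    -1.   ] y [1.    0.016 0.001] F [-0.3  0.   0.5] w 0.0594 q [ 0.41  0.76 -0.23  1.88  0.31  0.54 -0.02]
shift mm [-2.2 -2.3  8.6]
```

```bash
python3 -m jog '0 0 0 -3 -1 4 60;0 0 0 0 -1 4 60;0 0 0 0 0 0 60;0 0 0 0 0 0 30;0 0 0 0 0 0 20;0 0 0 0 0 0 20;0 0 0 0 0 0 20;0 0 0 0 0 0 20;0 0 0 0 0 0 20;0 0 0 0 0 0 20' 35; python3 -c "
from h import *;st();to([.6157,-.2135,.027])"
```

```text
time: 8.4
tcp_pos: [0.6153, -0.2144, 0.0271]
orientation: [0.496, 0.504, -0.496, 0.503]
ft_force: [-0.8, -0.2, 0.1]
gripper_width: 0.0201
t 8.4 tcp [ 0.6153 -0.2144  0.0271] x [-0.  0. -1.] y [ 1.     0.014 -0.   ] F [-0.8 -0.2  0.1] w 0.0201 q [ 0.42  0.76 -0.23  1.88  0.31  0.54 -0.  ]
shift mm [ 0.1  0.4 -0.9]
```

```bash
python3 -c "
from h import *;c=cam('wrist');d=cam('side')
a=c['img'][100:480,120:520];b=cv2.resize(d['img'][120:320,170:440],(513,380))
cv2.imwrite('pics/w2.png',np.hstack([a,b])[:,:,::-1][:,:800])"
```

```text
(no output)
```

View pics/w2.png

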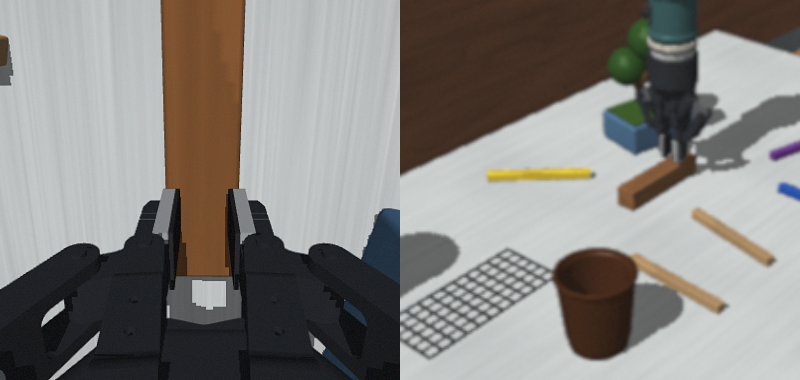

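The jaws straddle the bar: pads at crop (172,230) and (238,230), bar end at (210,275). The width still reads 20 mm, so I'll check whether the fingers are really stopped.

```bash
python3 -m jog '0 0 0 0 0 0 10;0 0 0 0 0 0 10;0 0 0 0 0 0 5;0 0 0 0 0 0 5' 35; python3 -c "
from h import *
st();c=cam('wrist')
s,Rt=st()
tips=[np.array(s['tcp_pos'])+Rt@[x,y,z] for x in(.003,.022) for y in(-.01,.01,-.016,.016) for z in (0,)]
print(proj(c,tips).round(0).tolist())
cv2.imwrite('pics/w3.png',c['img'][200:480,120:520][:,:,::-1])"
```

```text
time: 8.83
tcp_pos: [0.6153, -0.2145, 0.0272]
orientation: [0.496, 0.504, -0.496, 0.504]
ft_force: [0.1, 0.5, 0.4]
gripper_width: 0.005
t 8.83 tcp [ 0.6153 -0.2145  0.0272] x [-0. -0. -1.] y [ 1.     0.014 -0.   ] F [0.1 0.5 0.4] w 0.005 q [ 0.42  0.76 -0.23  1.88  0.31  0.54 -0.  ]
t 8.88 tcp [ 0.6153 -0.2145  0.0272] x [-0.  0. -1.] y [ 1.     0.014 -0.   ] F [ 1.2 -0.2  0.2] w 0.0051 q [ 0.42  0.76 -0.23  1.88  0.31  0.54 -0.  ]
[[301.0, 293.0], [345.0, 293.0], [288.0, 293.0], [358.0, 293.0], [303.0, 277.0], [343.0, 277.0], [291.0, 277.0], [354.0, 277.0]]
```

View pics/w3.png

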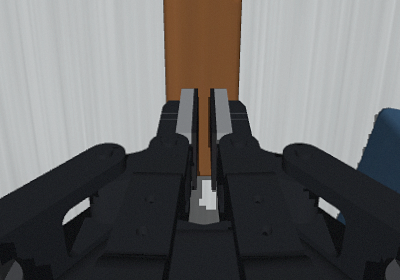

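```bash
python3 -c "
from h import *
c=cam('wrist')
for z in (0,.032):
  print(z,proj(c,[[x,y,z] for y in(-.1035,-.18,-.253) for x in(.599,.631)]).round(0).tolist())
m=cv2.inRange(cv2.cvtColor(c['img'],cv2.COLOR_RGB2HSV),(3,100,60),(25,255,255))
for v in range(0,400,25):
  u=np.nonzero(m[v,250:390])[0]; print(v,(u.min()+250,u.max()+250) if len(u) else None)
print((-c['R'].T@c['t']).round(3))
d=cam('side');t=cam('top')
print('side tip pred',proj(d,[[.6153,-.2145,.005],[.6153,-.2145,.032],[.6153,-.2145,.05]]).round(0).tolist())
a=cv2.resize(d['img'][170:240,270:350],(640,560),interpolation=cv2.INTER_CUBIC)
cv2.imwrite('pics/s3.png',a[:,:,::-1])"
```

```text
0 [[289.0, 37.0], [362.0, 38.0], [291.0, 208.0], [356.0, 209.0], [292.0, 337.0], [350.0, 338.0]]
0.032 [[281.0, 17.0], [371.0, 19.0], [284.0, 225.0], [362.0, 226.0], [287.0, 375.0], [355.0, 375.0]]
0 None
25 (np.int64(279), np.int64(366))
50 (np.int64(280), np.int64(365))
75 (np.int64(281), np.int64(364))
100 (np.int64(281), np.int64(364))
125 (np.int64(282), np.int64(363))
150 (np.int64(283), np.int64(362))
175 (np.int64(283), np.int64(361))
200 (np.int64(284), np.int64(361))
225 (np.int64(285), np.int64(360))
250 (np.int64(285), np.int64(359))
275 (np.int64(286), np.int64(358))
300 (np.int64(287), np.int64(356))
325 (np.int64(319), np.int64(328))
350 (np.int64(319), np.int64(329))
375 (np.int64(320), np.int64(330))
[ 0.614 -0.139  0.181]
side tip pred [[313.0, 212.0], [313.0, 204.0], [313.0, 199.0]]
```

View pics/s3.png

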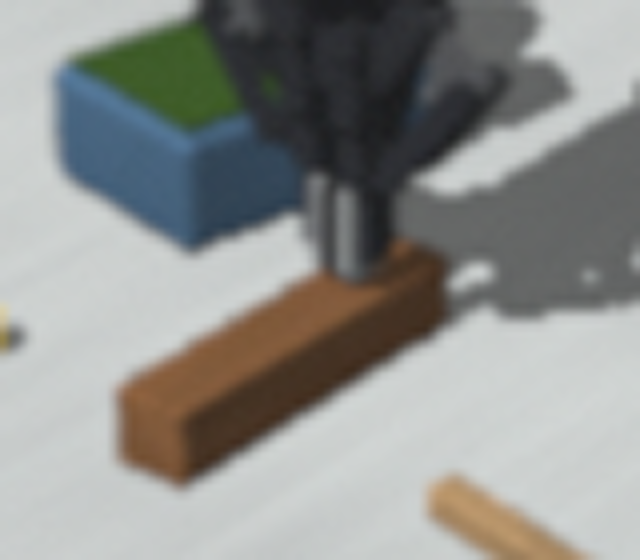

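The crop shows the closed fingertips at about (345,278), just on the bar's top rather than round it. So the tips are higher than the calibration says, and a gentle touch test will give the true tip height.

```bash
for i in 1 2 3 4; do python3 -m jog '0 0 0 2 0 0 5;0 0 0 0 0 0 5' | tr '\n' ' '; echo; done; python3 -c "
from h import *
s=monitor.read_state();print(s['joint_torque'],s['torque']);print([x for x in dir(r) if x[0]!='_'])"
```

```text
time: 9.2 tcp_pos: [0.6151, -0.2145, 0.0249] orientation: [0.496, 0.504, -0.497, 0.503] ft_force: [0.1, -0.1, -0.9] gripper_width: 0.0051 
time: 9.37 tcp_pos: [0.615, -0.2144, 0.0228] orientation: [0.496, 0.504, -0.497, 0.503] ft_force: [0.6, 0.2, 0.2] gripper_width: 0.0052 
time: 9.53 tcp_pos: [0.6153, -0.2146, 0.0222] orientation: [0.496, 0.504, -0.497, 0.503] ft_force: [-2.9, 0.4, 7.6] gripper_width: 0.005 
time: 9.7 tcp_pos: [0.6154, -0.2145, 0.0222] orientation: [0.496, 0.503, -0.497, 0.504] ft_force: [-5.1, 2.0, 18.5] gripper_width: 0.0047 
[-3.65901394e-01 -4.38610947e+01 -1.91252947e+00 -1.14859387e+01
  2.28981399e-01 -1.62443597e+00 -5.93858014e-03] [0.31125013 1.20922594 0.0176538 ]
['Unreachable', 'tcp_to_tips']
```

```bash
python3 -m jog '0 0 0 -20 0 0 5;0 0 0 -30 0 0 5;0 0 0 0 0 -40 5;0 0 0 0 0 -40 5;0 0 0 0 0 -40 5;0 0 0 0 0 -40 5;0 0 0 20 0 0 5;0 0 0 15 0 0 5;0 0 0 0 0 0 5'; for i in 1 2 3 4 5 6; do python3 -m jog '0 0 0 3 0 0 5;0 0 0 0 0 0 5' | egrep 'tcp|force'|tr '\n' ' '; echo; done; python3 -c "
from h import *
c=cam('side');s,R=st()
print(proj(c,[np.array(s['tcp_pos'])+R@[x,0,0] for x in (0,.022)]))
u,v=proj(c,[s['tcp_pos']])[0].astype(int)
a=cv2.resize(c['img'][v-45:v+35,u-60:u+60],(720,480),interpolation=cv2.INTER_CUBIC);print(u,v)
cv2.imwrite('pics/s4.png',a[:,:,::-1])"
```

```text
time: 10.45
tcp_pos: [0.611, -0.053, 0.0319]
orientation: [0.495, 0.505, -0.497, 0.503]
ft_force: [-0.6, 0.0, -0.2]
gripper_width: 0.0054
tcp_pos: [0.6131, -0.0554, 0.0311] ft_force: [-0.7, -0.3, -0.1] 
tcp_pos: [0.6134, -0.0554, 0.0285] ft_force: [0.4, -0.4, 0.3] 
tcp_pos: [0.6131, -0.0549, 0.0252] ft_force: [0.0, -0.5, -0.1] 
tcp_pos: [0.6128, -0.0546, 0.0219] ft_force: [0.9, 0.5, -0.3] 
tcp_pos: [0.6127, -0.0545, 0.0187] ft_force: [-0.2, 0.2, 0.3] 
tcp_pos: [0.6127, -0.0545, 0.0157] ft_force: [-0.4, -0.4, -0.5] 
t 11.5 tcp [ 0.6128 -0.0545  0.0158] x [-0.001  0.    -1.   ] y [ 1.     0.014 -0.001] F [ 0.  -0.3  0.2] w 0.0052 q [ 0.15  0.74 -0.2   1.97  0.3   0.46 -0.25]
[[275.4124734  231.77827796]
 [275.74593407 238.56196975]]
275 231
```

View pics/s4.png

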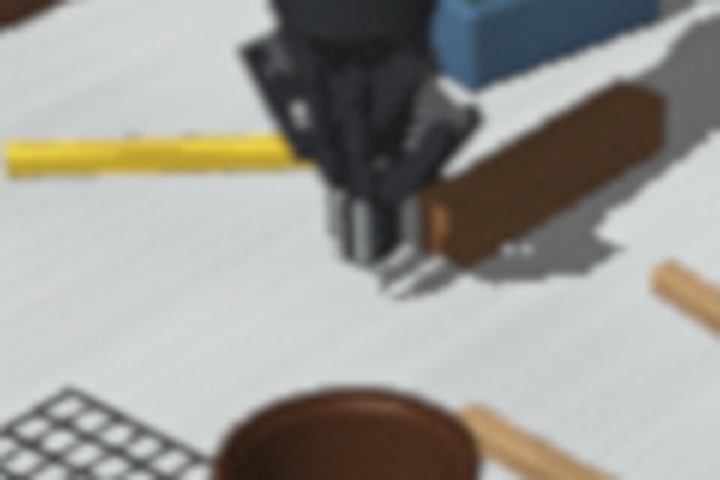

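The crop shows the tips at about (365,265), which is full-image (276,230), almost exactly where the reported TCP projects. So the fingers end near or behind the reported TCP rather than 22 mm ahead. I'll confirm that against the table.

```bash
for i in 1 2 3; do python3 -m jog '0 0 0 4 0 0 5;0 0 0 3 0 0 5;0 0 0 0 0 0 5' | egrep 'tcp|force'|tr '\n' ' '; echo; done;  for i in 1 2 3 4 5; do python3 -m jog '0 0 0 2 0 0 5;0 0 0 0 0 0 5' | egrep 'tcp|force'|tr '\n' ' '; echo; done
```

```text
tcp_pos: [0.6126, -0.0545, 0.0085] ft_force: [-0.2, 0.8, 0.8] 
tcp_pos: [0.6125, -0.0545, 0.0014] ft_force: [0.2, -0.9, -0.9] 
tcp_pos: [0.6126, -0.0545, -0.0055] ft_force: [-0.9, -0.4, -0.7] 
tcp_pos: [0.6129, -0.0545, -0.0071] ft_force: [-0.2, 0.0, -0.2] 
tcp_pos: [0.613, -0.0545, -0.009] ft_force: [0.1, -0.4, 0.3] 
tcp_pos: [0.6132, -0.0546, -0.0098] ft_force: [-2.9, 0.2, 6.9] 
tcp_pos: [0.6133, -0.0546, -0.0099] ft_force: [-5.9, 0.0, 20.8] 
tcp_pos: [0.6133, -0.0546, -0.0099] ft_force: [-8.6, -0.3, 36.1]
```

```bash
python3 -m jog '0 0 0 -35 0 0 60;0 0 0 -35 0 0 60;0 0 0 0 0 40 60;0 0 0 0 0 40 60;0 0 0 0 0 40 60;0 0 0 0 0 38 60;0 0 0 0 0 0 60;0 0 0 0 0 0 60' 35; python3 -c "
from h import *;st();to([.6157,-.2135,-.007])"
```

```text
time: 13.75
tcp_pos: [0.6143, -0.2176, 0.055]
orientation: [0.498, 0.501, -0.499, 0.502]
ft_force: [0.3, 1.0, 0.1]
gripper_width: 0.0602
t 13.75 tcp [ 0.6143 -0.2176  0.055 ] x [-0.    -0.002 -1.   ] y [ 1.     0.007 -0.   ] F [0.3 1.  0.1] w 0.0602 q [ 0.44  0.72 -0.25  1.87  0.3   0.59  0.  ]
shift mm [62.   1.4 -4.3]
```

```bash
python3 -m jog '0 0 0 25 1 -4 60;0 0 0 20 0 0 60;0 0 0 12 0 0 60;0 0 0 5 0 0 60;0 0 0 0 0 0 60;0 0 0 0 0 0 25;0 0 0 0 0 0 20;0 0 0 0 0 0 20;0 0 0 0 0 0 20;0 0 0 0 0 0 20;0 0 0 0 0 0 20' 35; python3 -c "
from h import *;st();to([.6157,-.2135,-.007])"
```

```text
time: 14.67
tcp_pos: [0.6171, -0.2087, -0.0057]
orientation: [0.497, 0.503, -0.496, 0.504]
ft_force: [-0.5, 0.9, 5.6]
gripper_width: 0.0316
t 14.67 tcp [ 0.6171 -0.2087 -0.0057] x [ 0.002 -0.    -1.   ] y [1.    0.014 0.002] F [-0.5  0.9  5.6] w 0.0316 q [ 0.4   0.8  -0.22  1.88  0.34  0.49 -0.03]
shift mm [ 1.3 -1.5  4.8]
```

```bash
python3 -m jog '0 0 0 -1 0 0 20;0 -5 0 -9.2 0 0 20;0 -5 0 -9.2 0 0 20;0 -5 0 -9.2 0 0 20;0 -5 0 -9.2 0 0 20;0 -5 0 -9.2 0 0 20;0 -5 0 -9.2 0 0 20;0 -5 0 -9.2 0 0 20;0 -5 0 -9.2 0 0 20;0 0 0 0 0 0 20'; python3 -c "
from h import *;st()"
```

```text
time: 15.5
tcp_pos: [0.6178, -0.1792, 0.0612]
orientation: [0.293, 0.303, -0.633, 0.649]
ft_force: [-1.0, 3.8, 2.0]
gripper_width: 0.0315
t 15.5 tcp [ 0.6178 -0.1792  0.0612] x [ 0.015 -0.644 -0.765] y [ 1.     0.027 -0.003] F [-1.   3.8  2. ] w 0.0315 q [-0.46  0.86  0.51  2.    0.69  0.51 -0.7 ]
```

```bash
python3 -m jog '0 -5 0 -9.2 0 0 20;0 -5 0 -9.2 0 0 20;0 -5 0 -9.2 0 0 20;0 -5 0 -9.2 0 0 20;0 -5 0 -9.2 0 0 20;0 -5 0 -9.2 0 0 20;0 -5 0 -9.2 0 0 20;0 0 0 0 0 0 20;0 0 0 0 0 0 20'; python3 -c "
from h import *;st();c=cam('side');cv2.imwrite('pics/s5.png',cv2.resize(c['img'][110:290,200:420],(660,540))[:,:,::-1])"
```

```text
time: 16.25
tcp_pos: [0.6155, -0.1348, 0.0993]
orientation: [0.09, 0.093, -0.696, 0.706]
ft_force: [0.1, 3.5, 5.5]
gripper_width: 0.0314
t 16.25 tcp [ 0.6155 -0.1348  0.0993] x [ 0.014 -0.967 -0.256] y [ 1.     0.015 -0.003] F [0.1 3.5 5.5] w 0.0314 q [-0.83  1.19  0.74  1.93  0.75  0.84 -0.99]
```

View pics/s5.png

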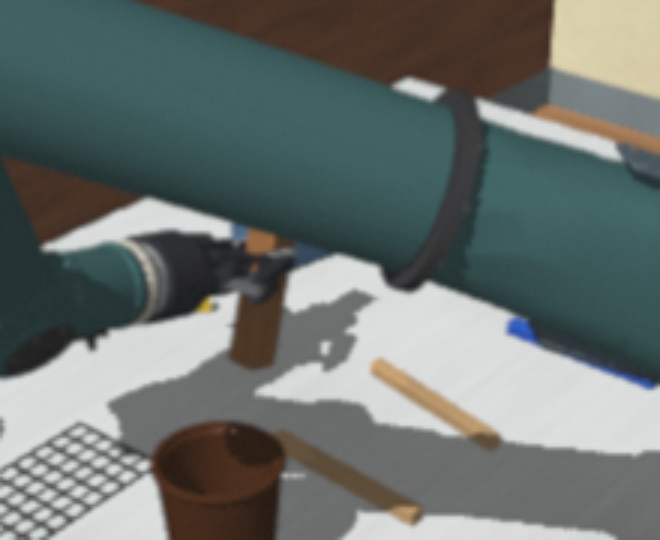

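The bar is about 75° up at (262,300) in the crop, held by the gripper coming in from the mat side. I'll turn the last 15°.

```bash
python3 -m jog '0 -5 0 -9.2 0 0 20;0 -5 0 -9.2 0 0 20;0 -4 0 -7 0 0 20;0 0 0 0 0 0 20;0 0 0 0 0 0 20'; python3 -c "
from h import *;st()"
```

```text
time: 16.72
tcp_pos: [0.6151, -0.1106, 0.1047]
orientation: [0.004, 0.005, -0.702, 0.712]
ft_force: [-0.5, 2.7, 5.2]
gripper_width: 0.0318
t 16.72 tcp [ 0.6151 -0.1106  0.1047] x [ 0.013 -1.    -0.013] y [ 1.     0.013 -0.002] F [-0.5  2.7  5.2] w 0.0318 q [-0.9   1.35  0.77  1.87  0.73  1.01 -1.03]
```

```bash
python3 -m jog '0 0 0 0 0 0 40;0 0 0 0 0 0 60;0 0 0 0 0 0 60;0 0 0 0 0 0 60;0 0 0 0 0 0 60;0 0 0 0 0 0 60;0 0 0 0 0 0 60;0 0 0 0 0 0 60'; python3 -m jog '0 0 0 -15 0 0 60;0 0 0 -25 0 0 60;0 0 0 -35 0 0 60;0 0 0 -35 0 0 60;0 0 0 0 0 0 60'; python3 -c "
from h import *;st();c=cam('side');t=cam('top');cv2.imwrite('pics/s6.png',np.hstack([cv2.resize(c['img'][120:300,210:390],(400,400)),cv2.resize(t['img'][120:300,210:390],(400,400))])[:,:,::-1])"
```

```text
time: 17.38
tcp_pos: [0.6148, -0.1099, 0.1039]
orientation: [0.006, 0.006, -0.702, 0.712]
ft_force: [-0.3, -0.4, -0.4]
gripper_width: 0.0602
time: 17.8
tcp_pos: [0.6163, 0.0086, 0.1026]
orientation: [0.009, 0.009, -0.698, 0.716]
ft_force: [0.2, 0.6, -0.6]
gripper_width: 0.0596
t 17.8 tcp [0.6163 0.0086 0.1026] x [ 0.026 -0.999 -0.026] y [1.    0.026 0.001] F [ 0.2  0.6 -0.6] w 0.0596 q [-1.    1.31  0.7   1.76  0.63  1.19 -0.96]
```

View pics/s6.png

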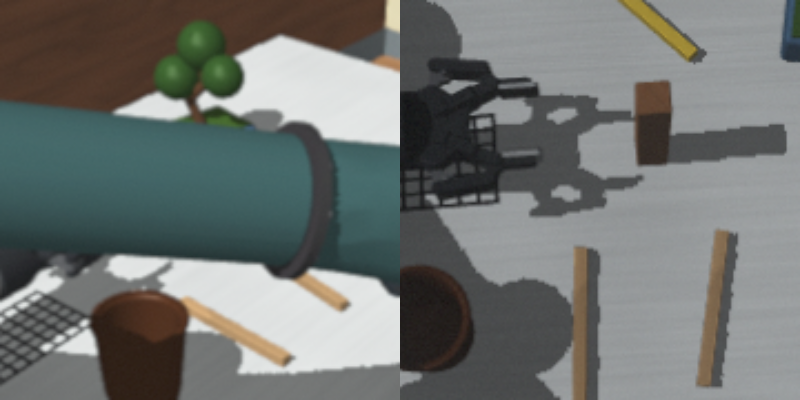

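In the right (top-camera) half the bar stands on its end. Its top face spans (636,82) to (671,120), and the gripper is clear on its left.

```bash
python3 -c "
from h import *;import pickle
c=pickle.load(open('top0.pkl','rb'))
P=np.array([(635,82),(671,80),(671,118),(637,121)])-[400,0]
W=ray(c,P/2.2222+[210,120]-.3,.15)[:,:2];print(W.round(4).tolist(),W.mean(0))
T=ray(c,[(116,120),(171,120),(143,96),(143,146)],.162)[:,:2];print('terr',T.round(3).tolist())
"
python3 -m jog '0 0 0 0 0 -35 60;0 0 0 0 0 0 60'; python3 -m jog '0 0 0 -10 0 0 60'; python3 -c "
from h import *;st()"
```

```text
[[0.629, -0.0702], [0.629, -0.1031], [0.5921, -0.1007], [0.591, -0.0698]] [ 0.61029849 -0.08596219]
terr [[0.735, 0.343], [0.725, 0.224], [0.787, 0.287], [0.671, 0.282]]
time: 18.07
tcp_pos: [0.6114, -0.0002, 0.0657]
orientation: [0.005, 0.009, -0.702, 0.712]
ft_force: [-0.8, 1.8, -1.8]
gripper_width: 0.0602
time: 18.15
tcp_pos: [0.6109, 0.0073, 0.0714]
orientation: [0.003, 0.006, -0.704, 0.71]
ft_force: [0.4, -0.6, 0.7]
gripper_width: 0.0599
t 18.15 tcp [0.6109 0.0073 0.0714] x [ 0.009 -1.    -0.012] y [ 1.     0.009 -0.004] F [ 0.4 -0.6  0.7] w 0.0599 q [-0.99  1.36  0.69  1.73  0.6   1.2  -0.98]
```

```bash
python3 -m jog '0 0 0 0 0 40 60;0 0 0 0 0 40 60;0 0 0 0 0 40 60;0 0 0 0 0 40 60;0 0 0 0 0 40 60;0 0 0 0 0 30 60;0 0 0 0 0 0 60'; python3 -m jog '0 7 0 0 0 0 60;0 7 0 0 0 0 60;0 7 0 0 0 0 60;0 7 0 0 0 0 60;0 7 0 0 0 0 60;0 7 0 0 0 0 60;0 7 0 0 0 0 60;0 7 0 0 0 0 60;0 7 0 0 0 0 60;0 7 0 0 0 0 60;0 7 0 0 0 0 60;0 7 0 0 0 0 60;0 7 0 0 0 0 60;0 7 0 0 0 0 60;0 7 0 0 0 0 60;0 7 0 0 0 0 60;0 7 0 0 0 0 60;0 7 0 0 0 0 60;0 7 0 0 0 0 60;0 0 0 0 0 0 60'; python3 -c "
from h import *;st()"
```

```text
time: 18.73
tcp_pos: [0.6133, 0.004, 0.3106]
orientation: [0.009, 0.002, -0.704, 0.71]
ft_force: [0.3, -0.1, 0.1]
gripper_width: 0.0598
time: 20.4
tcp_pos: [0.6108, -0.0012, 0.2971]
orientation: [0.649, 0.653, -0.279, 0.274]
ft_force: [-1.2, -1.6, -0.8]
gripper_width: 0.06
t 20.4 tcp [ 0.6108 -0.0012  0.2971] x [-0.008  0.694 -0.72 ] y [ 1.     0.003 -0.008] F [-1.2 -1.6 -0.8] w 0.06 q [ 0.18  0.52  0.14  1.8  -0.84  1.27  0.76]
```

```bash
python3 -c "
from h import *;to([.615,-.141,.165])"
```

```text
shift mm [ -1.9   5.  192.3]
```

```bash
python3 -m jog '0 0 0 0 1 35 60;0 0 0 0 1 35 60;0 0 0 0 1 35 60;0 0 0 -1 1 35 60;0 0 0 -1 1 32 60;0 0 0 0 0 20 60;0 0 0 0 0 0 60;0 0 0 0 0 0 60'; python3 -c "
from h import *;st();to([.615,-.0715,.0927])"
```

```text
time: 21.07
tcp_pos: [0.6196, -0.1323, 0.1693]
orientation: [0.646, 0.656, -0.275, 0.278]
ft_force: [0.6, -0.0, 0.3]
gripper_width: 0.0601
t 21.07 tcp [ 0.6196 -0.1323  0.1693] x [-0.012  0.694 -0.72 ] y [ 1.     0.015 -0.002] F [ 0.6 -0.   0.3] w 0.0601 q [ 0.35  0.74  0.16  1.72 -0.81  1.27  0.99]
shift mm [97.4 -3.5  9.3]
```

```bash
python3 -m jog '0 0 0 0 -3 9 60;0 0 0 20 0 0 60;0 0 0 25 0 0 60;0 0 0 25 0 0 60;0 0 0 17 0 0 60;0 0 0 10 0 0 60;0 0 0 0 0 0 60'; python3 -c "
from h import *;st();to([.615,-.0715,.0927])"
```

```text
time: 21.65
tcp_pos: [0.6155, -0.0679, 0.0932]
orientation: [0.645, 0.658, -0.273, 0.278]
ft_force: [-1.1, -0.2, 0.1]
gripper_width: 0.0597
t 21.65 tcp [ 0.6155 -0.0679  0.0932] x [-0.014  0.697 -0.717] y [ 1.     0.019 -0.001] F [-1.1 -0.2  0.1] w 0.0597 q [ 0.3   0.81  0.11  1.81 -0.89  1.11  1.07]
shift mm [-2.2 -0.6  2.9]
```

```bash
python3 -m jog '0 0 0 -1 0 1 45;0 0 0 0 0 0 25;0 0 0 0 0 0 20;0 0 0 0 0 0 20;0 0 0 0 0 0 20;0 0 0 0 0 0 20;0 0 0 0 0 0 20' 35; python3 -m jog '0 -5 0 6.1 0 -5.4 20;0 -5 0 6.1 0 -5.4 20;0 -5 0 6.1 0 -5.4 20;0 -5 0 6.1 0 -5.4 20;0 -5 0 6.1 0 -5.4 20;0 -5 0 6.1 0 -5.4 20;0 -5 0 6.1 0 -5.4 20;0 -5 0 6.1 0 -5.4 20;0 -5 0 6.1 0 -5.4 20;0 0 0 0 0 0 20;0 0 0 0 0 0 20'; python3 -c "
from h import *;st()"
```

```text
time: 22.23
tcp_pos: [0.6172, -0.0748, 0.0941]
orientation: [0.647, 0.655, -0.274, 0.279]
ft_force: [-0.2, -2.6, 5.5]
gripper_width: 0.0311
time: 23.15
tcp_pos: [0.6162, 0.0015, 0.0639]
orientation: [0.491, 0.504, -0.496, 0.509]
ft_force: [-0.6, 1.8, 2.2]
gripper_width: 0.0313
t 23.15 tcp [0.6162 0.0015 0.0639] x [ 0.    -0.011 -1.   ] y [ 1.     0.025 -0.   ] F [-0.6  1.8  2.2] w 0.0313 q [-0.42  0.73  0.5   1.97 -0.59  0.59  0.5 ]
```

```bash
python3 -m jog '0 -5 0 6.1 0 -5.4 20;0 -5 0 6.1 0 -5.4 20;0 -5 0 6.1 0 -5.4 20;0 -5 0 6.1 0 -5.4 20;0 -5 0 6.1 0 -5.4 20;0 -5 0 6.1 0 -5.4 20;0 -5 0 6.1 0 -5.4 20;0 0 0 0 0 0 20;0 0 0 0 0 0 20'; python3 -c "
from h import *;st();t=cam('side');cv2.imwrite('pics/s7.png',cv2.resize(t['img'][150:330,150:370],(660,540))[:,:,::-1])"
```

```text
time: 23.9
tcp_pos: [0.6142, 0.0177, 0.0103]
orientation: [0.317, 0.325, -0.625, 0.635]
ft_force: [0.1, -0.5, -0.6]
gripper_width: 0.0318
t 23.9 tcp [0.6142 0.0177 0.0103] x [ 0.008 -0.588 -0.809] y [ 1.     0.018 -0.004] F [ 0.1 -0.5 -0.6] w 0.0318 q [-0.96  1.13  0.92  1.93 -0.39  0.59  0.04]
```

View pics/s7.png

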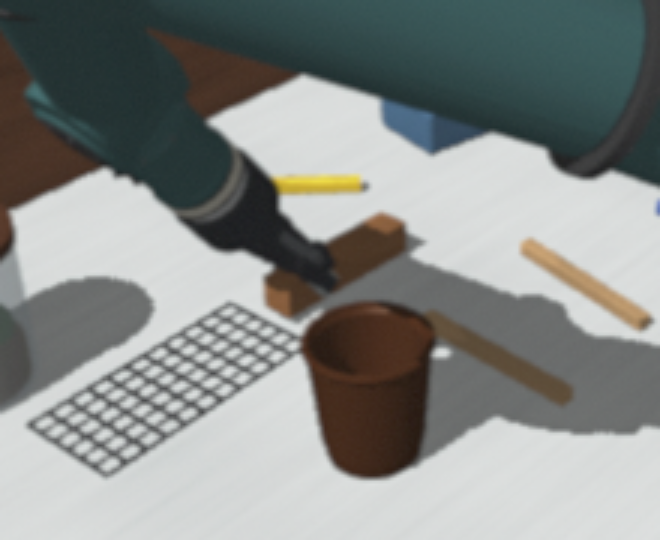

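The bar is almost flat between (280,290) and (385,230), just short of the mat corner near (300,345). I'll turn one more step and release.

```bash
python3 -m jog '0 -5 0 6.1 0 -5.4 20;0 0 0 0 0 0 20;0 0 0 0 0 0 40;0 0 0 0 0 0 60;0 0 0 0 0 0 60;0 0 0 0 0 0 60;0 0 0 -20 0 0 60;0 0 0 -30 0 0 60;0 0 0 -40 0 0 60;0 0 0 -40 0 0 60;0 0 0 -40 0 0 60;0 7 0 0 0 0 60;0 7 0 0 0 0 60;0 7 0 0 0 0 60;0 7 0 0 0 0 60;0 7 0 0 0 0 60;0 6 0 0 0 0 60;0 0 0 0 0 0 60'; python3 -c "
from h import *;st();to([.62,.045,.28])"
```

```text
time: 25.45
tcp_pos: [0.6145, 0.1183, 0.1375]
orientation: [0.503, 0.499, -0.498, 0.5]
ft_force: [-0.3, -1.4, -0.4]
gripper_width: 0.06
t 25.45 tcp [0.6145 0.1183 0.1375] x [ 0.006  0.004 -1.   ] y [ 1.    -0.001  0.006] F [-0.3 -1.4 -0.4] w 0.06 q [-0.74  0.68  0.72  1.93 -0.65  0.77  0.35]
shift mm [-142.8    6.4   72.8]
```

```bash
python3 -m jog '0 0 0 -35 1 18 60;0 0 0 -35 1 18 60;0 0 0 -35 1 18 60;0 0 0 -35 1 18 60;0 0 0 0 0 0 60;0 0 0 0 0 0 60'; python3 -c "
from h import *;st();c=cam('wrist');save(c,'pics/w8.png');import pickle;pickle.dump(c,open('w8.pkl','wb'))"
```

```text
time: 25.95
tcp_pos: [0.6196, 0.0541, 0.2763]
orientation: [0.499, 0.501, -0.496, 0.504]
ft_force: [-1.0, 0.5, -1.0]
gripper_width: 0.0602
t 25.95 tcp [0.6196 0.0541 0.2763] x [ 0.006  0.001 -1.   ] y [1.    0.011 0.006] F [-1.   0.5 -1. ] w 0.0602 q [-0.74  0.53  0.87  1.83 -0.47  1.    0.33]
```

View pics/w8.png

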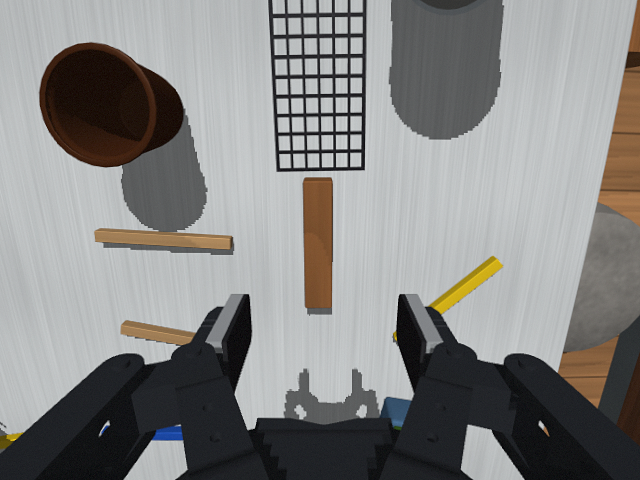

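The bar now lies at (304–331, 179–307), end-on to the mat edge at (277–365, 171). The pot rim is at (98,104), and the sticks are at (164,239) and about (160,332).

```bash
python3 - <<'E'
from h import *
import pickle
c=pickle.load(open('w8.pkl','rb'))
W=ray(c,[(304,179),(331.5,179),(331.5,307),(305,307)],.032)[:,:2];print('bar',W.round(4).tolist(),W.mean(0).round(4))
d=(W[0]+W[1]-W[2]-W[3]);print('len',np.hypot(*d)/2,'ang',np.degrees(np.arctan2(d[1],d[0])))
M=ray(c,[(277,171),(365,170),(270,0),(367,0)],.001)[:,:2];print('mat',M.round(4).tolist())
print('pot rim',ray(c,[(40,98),(157,104),(95,42),(105,166)],.105).round(4)[:,:2].tolist())
print('stickA',ray(c,[(96,232),(232,240)],.014).round(4)[:,:2].tolist(),'stickB',ray(c,[(123,325),(190,339)],.014).round(4)[:,:2].tolist())
E
```

```text
bar [[0.6006, 0.0712], [0.6297, 0.0715], [0.6323, -0.079], [0.6011, -0.0793]] [ 0.6159 -0.0039]
len 0.1505284459975079 ang 90.61005931455006
mat [[0.5686, 0.0755], [0.6685, 0.0777], [0.5651, 0.2487], [0.6636, 0.2499]]
pot rim [[0.3841, 0.1483], [0.4828, 0.1429], [0.4374, 0.1903], [0.4315, 0.092]]
stickA [[0.3565, 0.0053], [0.5158, -0.003]] stickB [[0.3701, -0.117], [0.4537, -0.1357]]
```

```bash
python3 -m jog '0 7 0 0 0 0 60;0 7 0 0 0 0 60;0 7 0 0 0 0 60;0 7 0 0 0 0 60;0 2 0 0 0 0 60;0 0 0 0 0 0 60;0 0 0 0 0 0 60'; python3 -c "
from h import *;st();to([.6163,-.0685,.087])"
```

```text
time: 26.58
tcp_pos: [0.6175, 0.0571, 0.2713]
orientation: [0.607, 0.617, -0.352, 0.355]
ft_force: [-0.2, 0.7, -0.0]
gripper_width: 0.0599
t 26.58 tcp [0.6175 0.0571 0.2713] x [-0.01   0.5   -0.866] y [ 1.     0.014 -0.004] F [-0.2  0.7 -0. ] w 0.0599 q [-0.33  0.53  0.61  1.85 -0.87  1.19  0.73]
shift mm [ 96.8  -2.2 200.9]
```

```bash
python3 -m jog '0 0 0 16 0 33 60;0 0 0 16 0 33 60;0 0 0 16 0 33 60;0 0 0 16 -1 33 60;0 0 0 16 -1 33 60;0 0 0 16 0 33 60;0 0 0 0 0 0 60;0 0 0 0 0 0 60'; python3 -c "
from h import *;st();to([.6163,-.0185,.0])"
```

```text
time: 27.25
tcp_pos: [0.6174, -0.0653, 0.0887]
orientation: [0.607, 0.618, -0.352, 0.355]
ft_force: [0.6, 0.8, 0.4]
gripper_width: 0.0597
t 27.25 tcp [ 0.6174 -0.0653  0.0887] x [-0.012  0.501 -0.866] y [ 1.     0.016 -0.004] F [0.6 0.8 0.4] w 0.0597 q [-0.06  0.8   0.52  1.88 -1.01  1.09  1.12]
shift mm [1.002e+02 1.000e-01 4.000e+00]
```

```bash
python3 -m jog '0 0 0 25 0 4 60;0 0 0 30 0 0 60;0 0 0 25 0 0 60;0 0 0 12 0 0 60;0 0 0 8 0 0 60;0 0 0 0 0 0 60;0 0 0 0 0 0 40;0 0 0 0 0 0 25;0 0 0 0 0 0 20;0 0 0 0 0 0 20;0 0 0 0 0 0 20;0 0 0 0 0 0 20;0 0 0 0 0 0 20'  35; python3 -c "
from h import *;st();to([.6163,-.0185,.0])"
```

```text
time: 28.33
tcp_pos: [0.6185, -0.0223, 0.0038]
orientation: [0.609, 0.616, -0.351, 0.357]
ft_force: [-0.7, -1.4, 6.7]
gripper_width: 0.0311
t 28.33 tcp [ 0.6185 -0.0223  0.0038] x [-0.004  0.499 -0.866] y [1.    0.013 0.002] F [-0.7 -1.4  6.7] w 0.0311 q [-0.08  0.9   0.44  1.92 -1.15  0.96  1.22]
shift mm [ 5.2 -2.1 -1.4]
```

```bash
python3 -m jog '0 -5 0 -6.7 0 -4.6 20;0 -5 0 -6.7 0 -4.6 20;0 -5 0 -6.7 0 -4.6 20;0 -5 0 -6.7 0 -4.6 20;0 -5 0 -6.7 0 -4.6 20;0 -5 0 -6.7 0 -4.6 20;0 -5 0 -6.7 0 -4.6 20;0 -5 0 -6.7 0 -4.6 20;0 -5 0 -6.7 0 -4.6 20;0 0 0 0 0 0 20;0 0 0 0 0 0 20'; python3 -c "
from h import *;st()"
```

```text
time: 29.25
tcp_pos: [0.6179, 0.0118, 0.0668]
orientation: [0.427, 0.435, -0.555, 0.566]
ft_force: [0.3, 0.5, -1.2]
gripper_width: 0.0313
t 29.25 tcp [0.6179 0.0118 0.0668] x [ 0.005 -0.258 -0.966] y [1.    0.019 0.   ] F [ 0.3  0.5 -1.2] w 0.0313 q [-0.82  0.93  0.95  1.97 -0.77  0.69  0.56]
```

```bash
python3 -m jog '0 -5 0 -6.7 0 -4.6 20;0 -5 0 -6.7 0 -4.6 20;0 -5 0 -6.7 0 -4.6 20;0 -5 0 -6.7 0 -4.6 20;0 -5 0 -6.7 0 -4.6 20;0 -5 0 -6.7 0 -4.6 20;0 -5 0 -6.7 0 -4.6 20;0 -5 0 -6.7 0 -4.6 20;0 -5 0 -6.7 0 -4.6 20;0 0 0 0 0 0 20;0 0 0 0 0 0 20'; python3 -c "
from h import *;st()"
```

```text
time: 30.17
tcp_pos: [0.6167, 0.0744, 0.0918]
orientation: [0.18, 0.184, -0.679, 0.688]
ft_force: [-0.7, 1.3, 2.3]
gripper_width: 0.0314
t 30.17 tcp [0.6167 0.0744 0.0918] x [ 0.011 -0.867 -0.498] y [ 1.     0.013 -0.002] F [-0.7  1.3  2.3] w 0.0314 q [-1.24  1.48  1.31  1.78 -0.41  0.97  0.02]
```

```bash
python3 -m jog '0 0 0 0 0 0 40;0 0 0 0 0 0 60;0 0 0 0 0 0 60;0 0 0 0 0 0 60;0 0 0 0 0 0 60;0 0 0 0 0 0 60;0 0 0 0 0 0 60;0 0 0 0 0 0 60';  python3 -m jog '0 0 0 -10 0 17 60;0 0 0 -20 0 34 60;0 0 0 -20 0 34 60;0 0 0 -20 0 34 60;0 0 0 -20 0 34 60;0 0 0 0 0 0 60'; python3 -c "
from h import *;st();c=cam('side');t=cam('top');cv2.imwrite('pics/s9.png',np.hstack([cv2.resize(c['img'][150:330,150:330],(400,400)),cv2.resize(t['img'][120:300,150:330],(400,400))])[:,:,::-1])"
```

```text
time: 30.83
tcp_pos: [0.6162, 0.0757, 0.0921]
orientation: [0.182, 0.184, -0.678, 0.688]
ft_force: [-0.4, -0.1, -0.7]
gripper_width: 0.0599
time: 31.33
tcp_pos: [0.6185, 0.0753, 0.2801]
orientation: [0.186, 0.181, -0.677, 0.689]
ft_force: [1.3, -0.6, 1.8]
gripper_width: 0.06
t 31.33 tcp [0.6185 0.0753 0.2801] x [ 0.018 -0.865 -0.501] y [1.    0.014 0.012] F [ 1.3 -0.6  1.8] w 0.06 q [-1.25  1.17  1.36  1.75 -0.08  1.07 -0.05]
```

View pics/s9.png

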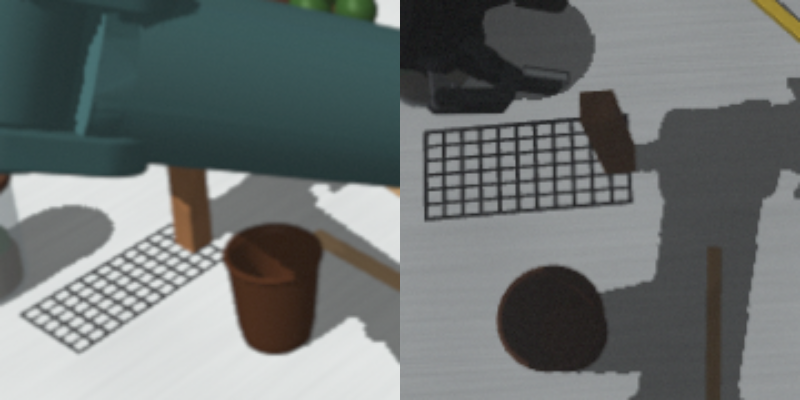

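The bar stands upright on the mat's near edge: left half at (190,210), right half with its top at (597,110). Next I swing the tool round to lay it down.

```bash
python3 -m jog '0 7 0 0 0 0 60;0 7 0 0 0 0 60;0 7 0 0 0 0 60;0 7 0 0 0 0 60;0 7 0 0 0 0 60;0 7 0 0 0 0 60;0 7 0 0 0 0 60;0 7 0 0 0 0 60;0 7 0 0 0 0 60;0 7 0 0 0 0 60;0 7 0 0 0 0 60;0 7 0 0 0 0 60;0 7 0 0 0 0 60;0 7 0 0 0 0 60;0 7 0 0 0 0 60;0 0 0 0 0 0 60;0 0 0 0 0 0 60'; python3 -c "
from h import *;st();to([.6165,.0328,.165])"
```

```text
time: 32.85
tcp_pos: [0.6154, 0.0755, 0.2669]
orientation: [0.649, 0.657, -0.272, 0.271]
ft_force: [0.0, 0.5, 1.5]
gripper_width: 0.0599
t 32.85 tcp [0.6154 0.0755 0.2669] x [-0.011  0.706 -0.708] y [ 1.     0.01  -0.006] F [0.  0.5 1.5] w 0.0599 q [-0.24  0.61  0.6   1.87 -1.09  1.38  0.92]
shift mm [ 42.1   1.2 102.2]
```

```bash
python3 -m jog '0 0 0 0 0 35 60;0 0 0 0 0 35 60;0 0 0 10 1 32 60;0 0 0 30 0 0 60;0 0 0 0 0 0 60;0 0 0 0 0 0 60'; python3 -c "
from h import *;st();to([.6165,.103,.093])"
```

```text
time: 33.35
tcp_pos: [0.6172, 0.0376, 0.1688]
orientation: [0.646, 0.661, -0.268, 0.272]
ft_force: [0.6, 0.2, 0.1]
gripper_width: 0.0598
t 33.35 tcp [0.6172 0.0376 0.1688] x [-0.016  0.708 -0.706] y [ 1.     0.021 -0.002] F [0.6 0.2 0.1] w 0.0598 q [-0.14  0.76  0.56  1.89 -1.14  1.34  1.12]
shift mm [99.8  0.8  7.5]
```

```bash
python3 -m jog '0 0 0 20 0 7 60;0 0 0 25 0 0 60;0 0 0 25 0 0 60;0 0 0 20 0 0 60;0 0 0 10 0 0 60;0 0 0 0 0 0 45;0 0 0 0 0 0 25;0 0 0 0 0 0 20;0 0 0 0 0 0 20;0 0 0 0 0 0 20;0 0 0 0 0 0 20;0 0 0 0 0 0 20' 35; python3 -c "
from h import *;st()"
```

```text
time: 34.35
tcp_pos: [0.618, 0.0979, 0.095]
orientation: [0.65, 0.657, -0.268, 0.273]
ft_force: [0.8, -0.7, 6.4]
gripper_width: 0.0313
t 34.35 tcp [0.618  0.0979 0.095 ] x [-0.007  0.707 -0.707] y [1.    0.013 0.002] F [ 0.8 -0.7  6.4] w 0.0313 q [-0.2   0.84  0.49  1.95 -1.28  1.23  1.2 ]
```

```bash
python3 -m jog '0 -5 0 6 0 -5.5 20;0 -5 0 6 0 -5.5 20;0 -5 0 6 0 -5.5 20;0 -5 0 6 0 -5.5 20;0 -5 0 6 0 -5.5 20;0 -5 0 6 0 -5.5 20;0 -5 0 6 0 -5.5 20;0 -5 0 6 0 -5.5 20;0 -5 0 6 0 -5.5 20;0 0 0 0 0 0 20;0 0 0 0 0 0 20'; python3 -c "
from h import *;st()"
```

```text
time: 35.27
tcp_pos: [0.6165, 0.1709, 0.0664]
orientation: [0.496, 0.506, -0.494, 0.505]
ft_force: [0.3, 1.5, 1.2]
gripper_width: 0.0316
t 35.27 tcp [0.6165 0.1709 0.0664] x [ 0.001  0.003 -1.   ] y [1.    0.022 0.001] F [0.3 1.5 1.2] w 0.0316 q [-0.88  0.87  0.86  1.93 -0.94  0.8   0.54]
```

```bash
python3 -m jog '0 -5 0 6 0 -5.5 20;0 -5 0 6 0 -5.5 20;0 -5 0 6 0 -5.5 20;0 -5 0 6 0 -5.5 20;0 -5 0 6 0 -5.5 20;0 0 0 0 0 0 20'; python3 -c "
from h import *;st()"
python3 -m jog '0 -5 0 6 0 -5.5 20;0 -5 0 6 0 -5.5 20;0 0 0 0 0 0 20;0 0 0 0 0 0 20'; python3 -c "
from h import *;st()"
```

```text
time: 35.77
tcp_pos: [0.6143, 0.1923, 0.0261]
orientation: [0.372, 0.385, -0.591, 0.604]
ft_force: [0.1, 4.5, 0.2]
gripper_width: 0.0316
t 35.77 tcp [0.6143 0.1923 0.0261] x [ 0.006 -0.427 -0.904] y [ 1.     0.026 -0.006] F [0.1 4.5 0.2] w 0.0316 q [-1.15  1.17  1.06  1.81 -0.72  0.87  0.18]
time: 36.1
tcp_pos: [0.6149, 0.1908, 0.0149]
orientation: [0.324, 0.33, -0.623, 0.631]
ft_force: [-1.0, -1.1, -1.4]
gripper_width: 0.0315
t 36.1 tcp [0.6149 0.1908 0.0149] x [ 0.007 -0.572 -0.82 ] y [ 1.     0.015 -0.003] F [-1.  -1.1 -1.4] w 0.0315 q [-1.21  1.29  1.13  1.76 -0.65  0.94  0.06]
```

```bash
python3 -m jog '0 -5 0 6 0 -5.5 20;0 0 0 0 0 0 20;0 0 0 0 0 0 40;0 0 0 0 0 0 60;0 0 0 0 0 0 60;0 0 0 0 0 0 60;0 0 0 -14 0 11 60;0 0 0 -28 0 22 60;0 0 0 -28 0 22 60;0 0 0 -28 0 22 60;0 0 0 -28 0 22 60;0 0 0 -28 0 22 60;0 0 0 -28 0 22 60;0 0 0 0 0 0 60'; python3 -m jog '0 7 0 0 0 0 60;0 7 0 0 0 0 60;0 7 0 0 0 0 60;0 7 0 0 0 0 60;0 7 0 0 0 0 60;0 5 0 0 0 0 60;0 0 0 0 0 0 60';python3 -c "
from h import *;st();to([.6165,.1,.28])"
```

```text
time: 37.27
tcp_pos: [0.6189, 0.1972, 0.2511]
orientation: [0.302, 0.297, -0.634, 0.647]
ft_force: [0.0, -0.8, 1.4]
gripper_width: 0.06
time: 37.85
tcp_pos: [0.6157, 0.1907, 0.2442]
orientation: [0.502, 0.5, -0.498, 0.501]
ft_force: [0.4, -1.9, 0.2]
gripper_width: 0.06
t 37.85 tcp [0.6157 0.1907 0.2442] x [ 0.004  0.004 -1.   ] y [1.    0.002 0.004] F [ 0.4 -1.9  0.2] w 0.06 q [-1.04  0.71  1.09  1.81 -0.72  1.08  0.32]
shift mm [-36.1   0.8  90.6]
```

```bash
python3 -m jog '0 0 0 -8 -6 30 60;0 0 0 -8 -6 30 60;0 0 0 -8 -6 30 60;0 0 0 -8 -6 30 60;0 0 0 -5 -6 30 60;0 0 0 0 -6 30 60;0 0 0 0 0 10 60;0 0 0 0 0 0 60'; python3 -m jog '-7 0 0 0 0 0 40;-7 0 0 0 0 0 40;-7 0 0 0 0 0 40;-7 0 0 0 0 0 40;-7 0 0 0 0 0 40;-7 0 0 0 0 0 40;-7 0 0 0 0 0 40;-7 0 0 0 0 0 40;-7 0 0 0 0 0 40;-7 0 0 0 0 0 40;-7 0 0 0 0 0 40;-7 0 0 0 0 0 40;-6 0 0 0 0 0 40;0 0 0 0 0 0 40';python3 - <<'E'
from h import *;import pickle
st()
for n in('wrist','top'):
    c=cam(n);pickle.dump(c,open(n+'10.pkl','wb'))
    hsv=cv2.cvtColor(c['img'],cv2.COLOR_RGB2HSV)
    m=cv2.inRange(hsv,(4,60,50),(22,255,255))
    k,l,s,ce=cv2.connectedComponentsWithStats(m)
    for i in range(1,k):
        if s[i][4]>120: 
            P=np.argwhere(l==i)[:,::-1]; (a,b),(w,h),t=cv2.minAreaRect((ray(c,P,.014)[:,:2]*1000).astype(np.float32))
            print(n,s[i].tolist(),np.round([a,b,w,h,t],1),'hsv',np.median(hsv[l==i],axis=0))
E
```

```text
time: 38.52
tcp_pos: [0.5815, 0.0056, 0.2777]
orientation: [0.497, 0.502, -0.498, 0.503]
ft_force: [0.5, -1.1, 0.1]
gripper_width: 0.0599
time: 39.68
tcp_pos: [0.5826, 0.0115, 0.2765]
orientation: [-0.007, 0.707, 0.007, 0.707]
ft_force: [0.3, -1.1, 0.3]
gripper_width: 0.0402
t 39.68 tcp [0.5826 0.0115 0.2765] x [-0.001  0.    -1.   ] y [-0.019  1.     0.001] F [ 0.3 -1.1  0.3] w 0.0402 q [-0.59  0.42  0.68  1.9  -0.32  0.94  1.83]
wrist [167, 0, 31, 135, 2316] [ 457.  -138.4   17.9  133.9   79. ] hsv [ 16. 118. 160.]
wrist [301, 0, 21, 128, 1757] [452.2  -4.4  14.3 122.4  87. ] hsv [ 16. 118. 163.]
wrist [430, 0, 124, 94, 1723] [429.9 178.4  88.1 125.9   2.5] hsv [ 10. 147.  77.]
wrist [395, 207, 141, 34, 4453] [616.2 175.8  39.3 162.5   1.1] hsv [ 13. 157. 125.]
wrist [40, 324, 20, 30, 347] [ 782.4 -341.8   15.8   49.9   56.8] hsv [ 13. 144.  61.]
wrist [557, 337, 83, 105, 5081] [865.2 399.8 187.9 114.6  17.1] hsv [ 10. 154.  72.]
wrist [0, 352, 37, 21, 242] [ 815.6 -397.8   15.1   64.6   27.3] hsv [ 13. 145.  69.]
wrist [446, 441, 37, 18, 537] [951.3 221.1  57.5  32.   89.7] hsv [ 13. 157. 132.]
wrist [148, 460, 49, 20, 571] [ 997.8 -207.    33.9   82.    44.9] hsv [ 10. 148.  54.]
wrist [456, 464, 45, 16, 402] [993.9 248.6  71.7  29.9  89.2] hsv [ 10. 148.  53.]
top [408, 5, 232, 436, 23163] [ 618.3 -555.2  638.8 1124.5   77. ] hsv [ 14. 128. 110.]
top [280, 10, 52, 55, 1809] [1017.5  -67.3  126.8  163.1   86.1] hsv [ 14. 122. 115.]
top [0, 18, 187, 71, 8899] [1.0186e+03 5.0080e+02 1.6250e+02 5.1870e+02 3.0000e-01] hsv [ 13. 128. 116.]
top [180, 182, 64, 21, 974] [615.1 172.5  41.2 147.8   1. ] hsv [ 12. 125. 102.]
top [344, 224, 14, 70, 421] [ 441.3 -136.6   13.5  158.2   79.1] hsv [ 16.  95. 141.]
top [288, 231, 7, 71, 434] [431.8  -3.6  13.5 157.5  87.3] hsv [ 16.  96. 139.]
top [194, 240, 48, 47, 418] [447.9 160.7 104.6 104.8  43.4] hsv [ 8. 82. 64.]
```

```bash
python3 -m jog '4 0 0 0 0 0 40;0 7 0 0 0 0 40;0 7 0 0 0 0 40;0 6 0 0 0 0 40;0 0 0 0 0 0 40;0 0 0 0 0 0 40';python3 - <<'E'
from h import *
st();to([.491+.0342,-.0045,-.0043+.094])
E
```

```text
time: 40.28
tcp_pos: [0.583, 0.0096, 0.2751]
orientation: [0.022, 0.819, -0.017, 0.573]
ft_force: [0.5, 0.9, -0.0]
gripper_width: 0.0401
t 40.28 tcp [0.583  0.0096 0.2751] x [-0.342  0.017 -0.939] y [ 0.056  0.998 -0.002] F [ 0.5  0.9 -0. ] w 0.0401 q [-0.5   0.6   0.67  1.68 -0.33  1.36  1.79]
shift mm [193.7 -16.9  10.1]
```

```bash
python3 -m jog '0 0 0 33 -3 2 40;0 0 0 33 -3 2 40;0 0 0 33 -3 2 40;0 0 0 33 -3 2 40;0 0 0 33 -3 2 40;0 0 0 28 -2 0 40;0 0 0 0 0 0 40;0 0 0 0 0 0 40';python3 - <<'E'
from h import *
st();to([.491,-.0045,-.0043])
E
```

```text
time: 40.95
tcp_pos: [0.5231, -0.0046, 0.0923]
orientation: [0.023, 0.819, -0.016, 0.573]
ft_force: [0.1, -0.1, 0.2]
gripper_width: 0.0401
t 40.95 tcp [ 0.5231 -0.0046  0.0923] x [-0.343  0.019 -0.939] y [ 0.057  0.998 -0.001] F [ 0.1 -0.1  0.2] w 0.0401 q [-0.43  0.75  0.57  1.94 -0.45  0.97  1.93]
shift mm [101.7  -1.7   3.1]
```

```bash
python3 -m jog '0 0 0 30 0 3 40;0 0 0 30 0 0 40;0 0 0 25 0 0 40;0 0 0 10 -1 0 40;0 0 0 6 0 0 40;0 0 0 0 0 0 40;0 0 0 0 0 0 20;0 0 0 0 0 0 5;0 0 0 0 0 0 5;0 0 0 0 0 0 5;0 0 0 0 0 0 5;0 0 0 0 0 0 5;0 0 0 0 0 0 5' 35;python3 - <<'E'
from h import *
st()
E
```

```text
time: 42.03
tcp_pos: [0.4949, -0.0044, -0.0025]
orientation: [0.023, 0.818, -0.016, 0.575]
ft_force: [0.5, -0.1, 6.7]
gripper_width: 0.0128
t 42.03 tcp [ 0.4949 -0.0044 -0.0025] x [-0.338  0.019 -0.941] y [0.056 0.998 0.   ] F [ 0.5 -0.1  6.7] w 0.0128 q [-0.38  0.86  0.48  2.02 -0.55  0.77  2.01]
```

```bash
python3 -m jog '0 0 0 -20 0 -7 5;0 0 0 -36 0 -13 5;0 0 0 -36 0 -13 5;0 0 0 -36 0 -13 5;0 0 0 -36 0 -13 5;0 0 0 -36 0 -13 5;0 0 0 -36 0 -13 5;0 0 0 -36 0 -13 5;0 0 0 0 0 0 5'; python3 -m jog '0 -7 0 0 0 0 5;0 -7 0 0 0 0 5;0 -7 0 0 0 0 5;0 -7 0 0 0 0 5;0 -7 0 0 0 0 5;0 -7 0 0 0 0 5;0 -7 0 0 0 0 5;0 -7 0 0 0 0 5;0 -7 0 0 0 0 5;0 -7 0 0 0 0 5;0 0 0 0 0 0 5;0 0 0 0 0 0 5';python3 - <<'E'
from h import *
st();to([.46,.141,.3])
E
```

```text
time: 42.78
tcp_pos: [0.4979, -0.0059, 0.292]
orientation: [0.024, 0.815, -0.016, 0.579]
ft_force: [0.2, -0.2, -0.2]
gripper_width: 0.0127
time: 43.78
tcp_pos: [0.4956, -0.0255, 0.2875]
orientation: [-0.001, 0.484, -0.055, 0.873]
ft_force: [0.7, 0.1, -0.3]
gripper_width: 0.0125
t 43.78 tcp [ 0.4956 -0.0255  0.2875] x [ 0.525 -0.097 -0.845] y [ 0.094  0.994 -0.055] F [ 0.7  0.1 -0.3] w 0.0125 q [-1.1   0.05  1.01  2.43  0.66  0.17  0.77]
shift mm [-45.3 161.5 -31.9]
```

```bash
python3 -m jog '0 7 0 0 0 0 5;0 7 0 0 0 0 5;0 7 0 0 0 0 5;0 7 0 0 0 0 5;0 4 0 0 0 0 5;0 0 0 0 0 0 5'; python3 -m jog '7 0 0 0 4 5 5;7 0 0 0 4 5 5;7 0 0 0 4 5 5;7 0 0 0 4 5 5;7 0 0 0 4 5 5;7 0 0 0 4 0 5;7 0 0 0 4 0 5;7 0 0 0 4 0 5;7 0 0 0 4 0 5;7 0 0 0 4 0 5;7 0 0 0 4 0 5;7 0 0 0 4 0 5;0 0 0 0 0 0 5';python3 - <<'E'
from h import *
st();to([.46,.141,.3])
E
```

```text
time: 44.28
tcp_pos: [0.5037, -0.0351, 0.2903]
orientation: [0.006, 0.65, -0.069, 0.757]
ft_force: [1.4, 0.7, -0.1]
gripper_width: 0.0128
time: 45.37
tcp_pos: [0.5518, -0.0118, 0.2934]
orientation: [0.51, 0.437, -0.488, 0.557]
ft_force: [0.7, 0.1, -0.1]
gripper_width: 0.0123
t 45.37 tcp [ 0.5518 -0.0118  0.2934] x [ 0.141 -0.098 -0.985] y [0.99  0.004 0.142] F [ 0.7  0.1 -0.1] w 0.0123 q [-0.9   0.36  1.01  2.05 -0.32  0.77  0.27]
shift mm [ -34.5  -89.3 -150.5]
```

```bash
python3 -m jog '0 0 -4 0 0 -10 5;0 0 -4 0 0 -10 5;0 -7 0 0 0 -10 5;0 -7 0 0 0 -10 5;0 -7 0 0 0 -10 5;0 -7 0 0 0 -10 5;0 -7 0 0 0 -5 5;0 -7 0 0 0 0 5;0 -7 0 0 0 0 5;0 0 0 0 0 0 5;0 0 0 0 0 0 5';python3 - <<'E'
from h import *
st();to([.434,.104,.26])
E
```

```text
time: 46.28
tcp_pos: [0.5518, 0.051, 0.2756]
orientation: [-0.214, -0.215, 0.676, -0.672]
ft_force: [-0.1, -1.0, 1.0]
gripper_width: 0.0128
t 46.28 tcp [0.5518 0.051  0.2756] x [-0.005 -0.816 -0.578] y [ 1.    -0.004 -0.003] F [-0.1 -1.   1. ] w 0.0128 q [-1.28  0.97  1.24  1.91  0.05  1.01 -0.19]
shift mm [ -33.6 -118.   -43.4]
```

```bash
python3 -m jog '0 0 0 -8 -24 -9 5;0 0 0 -8 -24 -9 5;0 0 0 -8 -24 -9 5;0 0 0 -6 -24 -9 5;0 0 0 -4 -22 -7 5;0 0 0 0 0 0 5;0 0 0 0 0 0 5';python3 - <<'E'
from h import *;import pickle
s,R=st();to([.434,.104,.26])
c=cam('side');t=cam('top');pickle.dump((c,t),open('p11.pkl','wb'))
cv2.imwrite('pics/s11.png',np.hstack([cv2.resize(c['img'][150:330,200:380],(400,400)),cv2.resize(t['img'][180:320,150:290],(400,400))])[:,:,::-1])
E
```

```text
time: 46.87
tcp_pos: [0.4342, 0.1019, 0.2637]
orientation: [-0.219, -0.216, 0.676, -0.67]
ft_force: [-0.3, -0.8, 0.2]
gripper_width: 0.013
t 46.87 tcp [0.4342 0.1019 0.2637] x [-0.007 -0.811 -0.585] y [ 1.    -0.01   0.002] F [-0.3 -0.8  0.2] w 0.013 q [-1.52  0.94  1.27  2.07  0.02  1.04 -0.29]
shift mm [ 0.5 -0.2 -4.3]
```

View pics/s11.png

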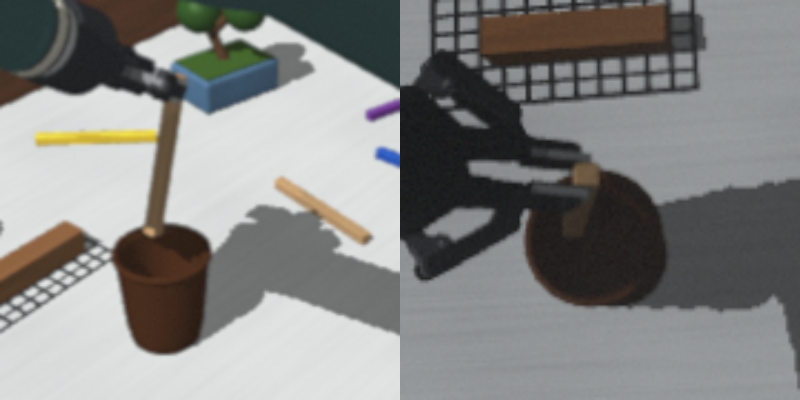

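In the left half the stick hangs steeply from the jaws at (165,160), with its foot at (152,232) just over the pot mouth. The right half agrees, with the foot at (572,235) inside the rim, and the bar lies on the mat above it. I'll lower the stick now.

```bash
python3 -m jog '0 0 0 15 0 -20 5;0 0 0 15 0 -20 5;0 0 0 15 0 -20 5;0 0 0 10 0 -14 5;0 0 0 5 0 -7 5;0 0 0 0 0 0 5;0 0 0 0 0 0 5';python3 -c "
from h import *
st()"
```

```text
time: 47.55
tcp_pos: [0.4358, 0.1006, 0.1625]
orientation: [-0.217, -0.213, 0.677, -0.671]
ft_force: [0.6, 0.0, 0.2]
gripper_width: 0.013
t 47.55 tcp [0.4358 0.1006 0.1625] x [-0.006 -0.816 -0.578] y [ 1.    -0.009  0.003] F [0.6 0.  0.2] w 0.013 q [-1.45  1.07  1.13  2.11 -0.09  0.9  -0.34]
```

```bash
python3 -m jog '0 0 0 6 0 -8 5;0 0 0 0 0 0 5;0 0 0 0 0 0 30;0 0 0 0 0 0 40;0 0 0 0 0 0 40;0 0 0 0 0 0 40;0 0 0 -10 0 0 40;0 0 0 -20 0 0 40;0 0 0 -35 0 0 40;0 0 0 -35 0 15 40;0 0 0 -30 0 20 40;0 0 0 -20 0 30 40;0 0 0 0 0 0 40';python3 - <<'E'
from h import *
st()
c=cam('top');hsv=cv2.cvtColor(c['img'],cv2.COLOR_RGB2HSV)
m=cv2.inRange(hsv,(12,60,60),(22,140,255));m[:,:150]=0;m[:170]=0;m[:,420:]=0
k,l,s,ce=cv2.connectedComponentsWithStats(m)
for i in range(1,k):
    if s[i][4]>15: print(s[i].tolist(),np.median(hsv[l==i],axis=0))
cv2.imwrite('pics/t12.png',np.hstack([cv2.resize(c['img'][160:310,150:400],(500,300)),cv2.resize(cam('side')['img'][150:330,200:380],(300,300))])[:,:,::-1])
E
```

```text
time: 48.63
tcp_pos: [0.4385, 0.1866, 0.2982]
orientation: [-0.22, -0.211, 0.674, -0.672]
ft_force: [0.5, -0.8, 0.3]
gripper_width: 0.0399
t 48.63 tcp [0.4385 0.1866 0.2982] x [ 0.001 -0.814 -0.581] y [ 1.    -0.006  0.011] F [ 0.5 -0.8  0.3] w 0.0399 q [-1.59  0.94  1.27  1.92  0.01  1.24 -0.33]
[178, 182, 65, 17, 679] [ 12. 123.  87.]
[344, 224, 14, 70, 426] [ 16.  98. 117.]
[237, 253, 8, 8, 42] [16. 79. 62.]
```

View pics/t12.png

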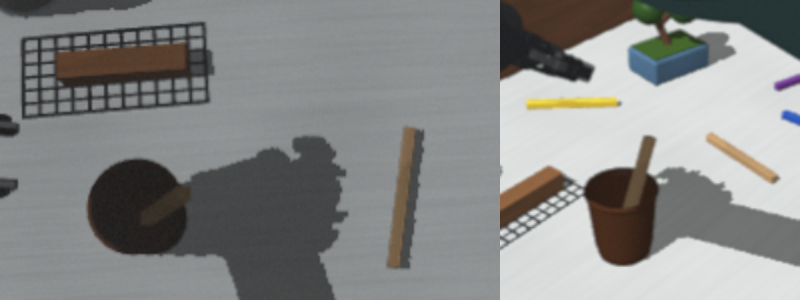

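The first stick stands in the pot, leaning on the rim: (165,205) left half, (640,170) right half. The bar is inside the mat, and the second stick lies undisturbed at (405,197).

```bash
python3 -m jog '0 0 0 0 35 0 40;0 0 0 0 35 0 40;0 0 0 0 35 0 40;0 0 0 0 30 0 40;0 7 0 0 0 0 40;0 7 0 0 0 0 40;0 7 0 0 0 0 40;0 7 0 0 0 0 40;0 7 0 0 0 0 40;0 7 0 0 0 0 40;0 7 0 0 0 0 40;0 5 0 0 0 0 40;0 0 0 0 0 0 40'; python3 -c "
from h import *
st();to([.56,-.1,.28])"
```

```text
time: 49.82
tcp_pos: [0.5698, 0.1777, 0.2929]
orientation: [-0.503, -0.493, 0.507, -0.498]
ft_force: [-0.4, -1.3, 0.9]
gripper_width: 0.0399
t 49.82 tcp [0.5698 0.1777 0.2929] x [ 0.002 -0.009 -1.   ] y [ 1.    -0.019  0.002] F [-0.4 -1.3  0.9] w 0.0399 q [-1.04  0.5   0.95  1.86 -0.46  1.03  0.09]
shift mm [ 15.3  -4.5 277.8]
```

```bash
python3 -m jog '0 0 0 1 0 33 40;0 0 0 1 0 33 40;0 0 0 1 0 33 40;0 0 0 1 0 33 40;0 0 0 1 0 33 40;0 0 0 1 0 33 40;0 0 0 1 0 33 40;0 0 0 1 0 33 40;0 0 0 0 0 0 40'; python3 -m jog '-7 0 0 0 0 0 40;-7 0 0 0 0 0 40;-7 0 0 0 0 0 40;-7 0 0 0 0 0 40;-7 0 0 0 0 0 40;-7 0 0 0 0 0 40;-7 0 0 0 0 0 40;-7 0 0 0 0 0 40;-7 0 0 0 0 0 40;-7 0 0 0 0 0 40;-7 0 0 0 0 0 40;-3 0 0 0 0 0 40;0 7 0 0 0 0 40;0 7 0 0 0 0 40;0 6 0 0 0 0 40;0 0 0 0 0 0 40;0 0 0 0 0 0 40'; python3 - <<'E'
from h import *
s,R=st()
g=np.array([.502,-.1468,.006]);print(g+R@[.011-.1,0,0]);to(g+R@[.011-.1,0,0]);
c=cam('wrist');hsv=cv2.cvtColor(c['img'],cv2.COLOR_RGB2HSV)
m=cv2.inRange(hsv,(13,80,100),(19,150,255))
k,l,st_,ce=cv2.connectedComponentsWithStats(m)
for i in range(1,k):
    if st_[i][4]>300:
        P=np.argwhere(l==i)[:,::-1];W=ray(c,P,.012)[:,:2]*1000;(a,b),(w,h),t=cv2.minAreaRect(W.astype(np.float32));print(st_[i].tolist(),np.round([a,b,w,h,t],1),W.max(0).round(1),W[W[:,0]>490].mean(0) if (W[:,0]>490).any() else '')
E
```

```text
time: 50.57
tcp_pos: [0.5668, -0.0867, 0.2864]
orientation: [-0.5, -0.491, 0.509, -0.5]
ft_force: [-0.1, -1.5, 1.4]
gripper_width: 0.0398
time: 51.98
tcp_pos: [0.569, -0.0782, 0.284]
orientation: [0.07, 0.816, -0.057, 0.571]
ft_force: [-0.1, -0.7, 0.8]
gripper_width: 0.0403
t 51.98 tcp [ 0.569  -0.0782  0.284 ] x [-0.338  0.049 -0.94 ] y [ 0.18   0.984 -0.014] F [-0.1 -0.7  0.8] w 0.0403 q [-0.27  0.54  0.53  1.68 -0.24  1.34  1.72]
[ 0.53211942 -0.1511465   0.08963569]
shift mm [191.6 -75.7  45. ]
[252, 112, 15, 132, 1677] [ 443.7 -137.5   15.4  158.5   79.1] [ 522.8 -116.6] [ 506.08672963 -149.60459254]
```

```bash
python3 -m jog '0 0 0 31 -13 8 40;0 0 0 31 -13 8 40;0 0 0 31 -13 8 40;0 0 0 31 -13 8 40;0 0 0 31 -13 8 40;0 0 0 31 -12 5 40;0 0 0 0 0 0 40;0 0 0 0 0 0 40'; python3 - <<'E'
from h import *
s,R=st()
g=np.array([.501,-.148,.006]);to(g+R@[.011,0,0])
E
```

```text
time: 52.7
tcp_pos: [0.5317, -0.1531, 0.0974]
orientation: [0.072, 0.816, -0.057, 0.571]
ft_force: [0.1, -0.1, 1.2]
gripper_width: 0.0398
t 52.7 tcp [ 0.5317 -0.1531  0.0974] x [-0.338  0.052 -0.94 ] y [ 0.183  0.983 -0.011] F [ 0.1 -0.1  1.2] w 0.0398 q [-0.12  0.74  0.47  1.86 -0.31  0.98  1.9 ]
shift mm [107.5   0.4   2. ]
```

```bash
python3 -m jog '0 0 0 30 0 2 40;0 0 0 30 0 0 40;0 0 0 25 0 0 40;0 0 0 13 0 0 40;0 0 0 8 0 0 40;0 0 0 0 0 0 40;0 0 0 0 0 0 20;0 0 0 0 0 0 5;0 0 0 0 0 0 5;0 0 0 0 0 0 5;0 0 0 0 0 0 5;0 0 0 0 0 0 5;0 0 0 0 0 0 5' 35;python3 -c "
from h import *
st()"
python3 -m jog '0 0 0 -20 0 -7 5;0 0 0 -36 0 -13 5;0 0 0 -36 0 -13 5;0 0 0 -36 0 -13 5;0 0 0 -36 0 -13 5;0 0 0 -36 0 -13 5;0 0 0 -36 0 -13 5;0 0 0 -36 0 -13 5;0 -7 0 0 0 0 5;0 -7 0 0 0 10 5;0 -6 0 0 0 20 5;0 0 0 0 0 20 5;0 0 0 0 0 0 5';python3 -c "
from h import *
st()"
```

```text
time: 53.78
tcp_pos: [0.5023, -0.1488, -0.0014]
orientation: [0.072, 0.814, -0.057, 0.574]
ft_force: [1.8, 0.6, 7.3]
gripper_width: 0.0129
t 53.78 tcp [ 0.5023 -0.1488 -0.0014] x [-0.331  0.051 -0.942] y [ 0.182  0.983 -0.01 ] F [1.8 0.6 7.3] w 0.0129 q [-0.07  0.85  0.4   1.95 -0.38  0.77  1.96]
time: 54.87
tcp_pos: [0.5512, -0.1546, 0.2834]
orientation: [0.061, 0.701, -0.068, 0.707]
ft_force: [1.5, -0.2, -0.2]
gripper_width: 0.0126
t 54.87 tcp [ 0.5512 -0.1546  0.2834] x [ 0.007 -0.012 -1.   ] y [ 0.182  0.983 -0.01 ] F [ 1.5 -0.2 -0.2] w 0.0126 q [-0.24  0.36  0.57  1.92 -0.23  0.91  1.83]
```

```bash
python3 -m jog '7 0 0 0 0 0 5;7 0 0 0 0 0 5;7 0 0 0 0 0 5;7 0 0 0 0 0 5;7 0 0 0 0 0 5;7 0 0 0 0 0 5;7 0 0 0 0 0 5;7 0 0 0 0 0 5;7 0 0 0 0 0 5;7 0 0 0 0 0 5;7 0 0 0 0 0 5;3 0 0 0 0 0 5;0 0 0 0 0 0 5';python3 -c "
from h import *
import pickle
st();to([.55,.02,.285])
c=pickle.load(open('top0.pkl','rb'));print(ray(c,[(243,253),(237,258)],.15),ray(c,[(221,270)],.06))"
```

```text
time: 55.95
tcp_pos: [0.5491, -0.1542, 0.2819]
orientation: [-0.5, -0.494, 0.505, -0.501]
ft_force: [-0.2, 1.1, -1.0]
gripper_width: 0.0125
t 55.95 tcp [ 0.5491 -0.1542  0.2819] x [ 0.001 -0.012 -1.   ] y [ 1.    -0.009  0.001] F [-0.2  1.1 -1. ] w 0.0125 q [-0.48  0.47  0.95  1.93 -0.45  0.97  0.66]
shift mm [  -5.2   -0.7 -174.2]
[[0.43795441 0.08137538 0.15      ]
 [0.42876336 0.09326551 0.15      ]] [[0.42251843 0.14304549 0.06      ]]
```

```bash
python3 -m jog '0 0 0 -1 0 -35 5;0 0 0 -1 0 -35 5;0 0 0 -1 0 -35 5;0 0 0 -1 0 -35 5;0 0 0 -1 0 -34 5;0 -7 0 0 0 0 5;0 -7 0 0 0 0 5;0 -7 0 0 0 0 5;0 -7 0 0 0 0 5;0 -7 0 0 0 0 5;0 -7 0 0 0 0 5;0 -7 0 0 0 0 5;0 -7 0 0 0 0 5;0 -4 0 0 0 0 5;0 0 0 0 0 0 5;0 0 0 0 0 0 5';python3 -c "
from h import *
st();to([.452,.118,.275])"
```

```text
time: 57.28
tcp_pos: [0.5509, 0.0203, 0.2841]
orientation: [-0.179, -0.178, 0.686, -0.682]
ft_force: [-0.4, -0.0, 0.8]
gripper_width: 0.0126
t 57.28 tcp [0.5509 0.0203 0.2841] x [-0.006 -0.872 -0.489] y [ 1.    -0.006 -0.001] F [-0.4 -0.   0.8] w 0.0126 q [-1.28  1.06  1.3   1.94  0.06  0.97 -0.16]
shift mm [-80.1 -99.6 -55.4]
```

```bash
python3 -m jog '0 0 0 -30 0 -10 5;0 0 0 -30 0 -14 5;0 0 0 -30 0 -14 5;0 0 0 0 -25 0 5;0 0 0 0 -25 0 5;0 0 0 0 -25 0 5;0 0 0 0 -25 0 5;0 0 0 0 0 0 5;0 0 0 0 0 0 5';python3 -c "
from h import *
st();to([.452,.118,.275]);to([.452,.118,.158])"
```

```text
time: 58.03
tcp_pos: [0.4508, 0.1164, 0.2969]
orientation: [-0.182, -0.179, 0.687, -0.68]
ft_force: [0.0, -0.4, -0.3]
gripper_width: 0.0124
t 58.03 tcp [0.4508 0.1164 0.2969] x [-0.008 -0.869 -0.494] y [ 1.    -0.01   0.002] F [ 0.  -0.4 -0.3] w 0.0124 q [-1.53  1.01  1.32  1.99  0.05  1.13 -0.26]
shift mm [  9.4   1.1 -19.8]
shift mm [  67.3    0.8 -121.5]
```

```bash
python3 -m jog '0 0 0 13 0 -24 5;0 0 0 13 0 -24 5;0 0 0 13 0 -24 5;0 0 0 0 0 0 5';python3 -c "
from h import *
st()"; python3 -m jog '0 0 0 11 0 -20 5;0 0 0 9 0 -16 5;0 0 0 4 0 -8 5;0 0 0 0 0 0 5';python3 -c "
from h import *
st()"
```

```text
time: 58.37
tcp_pos: [0.4518, 0.1188, 0.2105]
orientation: [-0.18, -0.179, 0.687, -0.681]
ft_force: [0.0, 0.9, -0.8]
gripper_width: 0.0125
t 58.37 tcp [0.4518 0.1188 0.2105] x [-0.009 -0.871 -0.491] y [ 1.    -0.009 -0.002] F [ 0.   0.9 -0.8] w 0.0125 q [-1.49  1.11  1.21  2.02 -0.03  1.04 -0.31]
time: 58.7
tcp_pos: [0.452, 0.1194, 0.1628]
orientation: [-0.18, -0.178, 0.687, -0.681]
ft_force: [0.2, 1.2, -0.3]
gripper_width: 0.0124
t 58.7 tcp [0.452  0.1194 0.1628] x [-0.007 -0.872 -0.49 ] y [ 1.    -0.008  0.   ] F [ 0.2  1.2 -0.3] w 0.0124 q [-1.47  1.17  1.15  2.03 -0.08  0.99 -0.34]
```

Release, back off, and check everything.

```bash
python3 -m jog '0 0 0 0 0 0 24;0 0 0 0 0 0 28;0 0 0 0 0 0 28;0 0 0 0 0 0 28;0 0 0 -15 0 0 28;0 0 0 -25 0 0 28;0 0 0 -30 0 8 28;0 0 0 -20 0 25 40;0 0 0 -20 0 30 40;0 0 0 0 30 20 40;0 0 0 0 35 0 40;0 0 0 0 35 0 40;0 0 0 0 0 0 40;0 0 0 0 0 0 40';python3 - <<'E'
from h import *
st()
c=cam('top');s=cam('side')
cv2.imwrite('pics/f.png',np.hstack([cv2.resize(c['img'][80:310,110:410],(522,400),interpolation=cv2.INTER_CUBIC),cv2.resize(s['img'][190:330,220:317],(277,400),interpolation=cv2.INTER_CUBIC)])[:,:,::-1])
E
```

```text
time: 59.87
tcp_pos: [0.5531, 0.1727, 0.2909]
orientation: [-0.181, -0.177, 0.687, -0.681]
ft_force: [-0.8, -0.2, 0.0]
gripper_width: 0.04
t 59.87 tcp [0.5531 0.1727 0.2909] x [-0.008 -0.872 -0.49 ] y [ 1.    -0.011  0.004] F [-0.8 -0.2  0. ] w 0.04 q [-1.39  1.07  1.24  1.73  0.03  1.26 -0.26]
```

View pics/f.png

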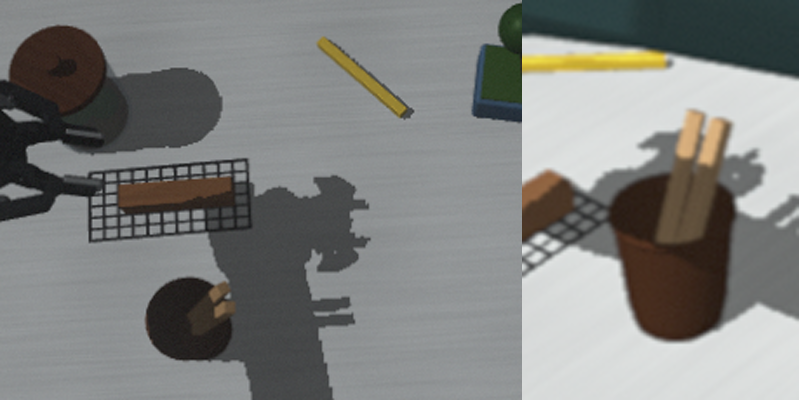

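The final view shows both sticks standing in the pot, heads at (220,300) and resting on the rim. The bar is inside the mat's outline at (175,195). The terrarium lid at (57,70) and bonsai corner at (474,113) map back to their original pixels.

```bash
python3 -c "
from plant import sign_off; print(sign_off())"
```

```text
the job is handed in; nothing more can be done
None
```

The job is done and handed in at about 60 s on the robot's clock; the sign-off gives no verdict. I walked the bar to the mat in two end-over-end turns, letting go each time so that it stood by itself. I then stood both plain sticks in the pot. Only two were present, and I left the blue, purple and yellow look-alikes alone.

**Last checks:**
- **Bar:** it lies inside the mat's outline. A wrist-camera measurement before the stick work put its centre at about (0.616, 0.176), some 11 mm from the mat's centre lengthwise and nearly central sideways. The final picture shows it still there.
- **Sticks:** both stand in the pot, leaning on its rim. I judged this by eye from two cameras and did not measure their angles or heights.
- **Bystanders:** the terrarium and bonsai are within about a pixel of where they started.
- **Gripper:** it is clear of everything, with the wrist force near zero.

**What disagreed:**
- **Fingertip position:** the stated value, 22 mm ahead of the TCP, was wrong. Touching the bar and the table showed the closed tips about 10 mm behind it. My first grasp therefore closed just above the bar without moving it, and I used the measured value after that.
- **Camera offset:** the top camera read 3–4 mm short in x compared with the wrist camera, so I went by the wrist camera.

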